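# Stop the blower, load the drying station, start it again

## Task

The washed parts must dry. First stop the blower by pulling its lever all the way over towards you; then hang every aluminium T-bracket by the big hole in its plate on the blue rail, one to a peg, so that it hangs freely, and set every white square housing upside down (mouth down) over its own upright peg of the drying rack, fully down on the rack's base. Only when all of them are loaded, start the blower again by pushing the lever all the way over, away from you. Leave the collar, dish and screwdriver on the bench where they lie.

Things in the scene. Friction and masses are not known exactly. Their poses are not given: they have to be found in the camera images.
- bracket1: aluminium inverted-T bracket (two or three present), standing on the bench: square foot 60 x 60 x 8 mm, and on its middle an upright plate 8 mm thick (along the body's x), 60 mm wide (along y), top edge 120 mm above the underside. A 30 mm round hole through the plate along x, its centre 67 mm above the underside and 53 mm below the top edge. Origin: centre of the foot's underside; z up. 0.2 kg
- bracket2: aluminium inverted-T bracket (two or three present), standing on the bench: square foot 60 x 60 x 8 mm, and on its middle an upright plate 8 mm thick (along the body's x), 60 mm wide (along y), top edge 120 mm above the underside. A 30 mm round hole through the plate along x, its centre 67 mm above the underside and 53 mm below the top edge. Origin: centre of the foot's underside; z up. 0.2 kg
- bracket3: aluminium inverted-T bracket (two or three present), standing on the bench: square foot 60 x 60 x 8 mm, and on its middle an upright plate 8 mm thick (along the body's x), 60 mm wide (along y), top edge 120 mm above the underside. A 30 mm round hole through the plate along x, its centre 67 mm above the underside and 53 mm below the top edge. Origin: centre of the foot's underside; z up. 0.2 kg
- bracket1_eye (a point): centre of the 30 mm hole of bracket1
- bracket2_eye (a point): centre of the 30 mm hole of bracket2
- bracket3_eye (a point): centre of the 30 mm hole of bracket3
- housing1: white square plastic housing (two or three present), closed at one end, lying on a side: 95 mm long (along the body's x), 48 x 48 mm outside, walls and end 4 mm (cavity 40 x 40 x 91 mm). +x points out of the open mouth; a round nozzle, 20 mm across, sticks 14 mm out of the closed end. Origin: middle of the side it lies on, so the housing's axis runs 24 mm above the origin (body z). 0.12 kg
- housing2: white square plastic housing (two or three present), closed at one end, lying on a side: 95 mm long (along the body's x), 48 x 48 mm outside, walls and end 4 mm (cavity 40 x 40 x 91 mm). +x points out of the open mouth; a round nozzle, 20 mm across, sticks 14 mm out of the closed end. Origin: middle of the side it lies on, so the housing's axis runs 24 mm above the origin (body z). 0.12 kg
- housing3: white square plastic housing (two or three present), closed at one end, lying on a side: 95 mm long (along the body's x), 48 x 48 mm outside, walls and end 4 mm (cavity 40 x 40 x 91 mm). +x points out of the open mouth; a round nozzle, 20 mm across, sticks 14 mm out of the closed end. Origin: middle of the side it lies on, so the housing's axis runs 24 mm above the origin (body z). 0.12 kg
- housing1_mouth (a point): centre of the mouth of housing1, in the plane of the rim
- housing2_mouth (a point): centre of the mouth of housing2, in the plane of the rim
- housing3_mouth (a point): centre of the mouth of housing3, in the plane of the rim
- hang1 (a point): fixed blue tube rail 300 mm long on two posts (tube 28 mm thick) with three level pegs pointing towards the robot: point on the axis of peg 1, 40 mm from the tube's axis, 140 mm above the bench. The peg is 12 mm thick with an 18 mm end cap; its tip is 45 mm from this point along this point's -x (the tube runs along its y, z up); pegs 95 mm apart along y
- hang2 (a point): fixed blue tube rail 300 mm long on two posts (tube 28 mm thick) with three level pegs pointing towards the robot: point on the axis of peg 2, 40 mm from the tube's axis, 140 mm above the bench. The peg is 12 mm thick with an 18 mm end cap; its tip is 45 mm from this point along this point's -x (the tube runs along its y, z up); pegs 95 mm apart along y
- hang3 (a point): fixed blue tube rail 300 mm long on two posts (tube 28 mm thick) with three level pegs pointing towards the robot: point on the axis of peg 3, 40 mm from the tube's axis, 140 mm above the bench. The peg is 12 mm thick with an 18 mm end cap; its tip is 45 mm from this point along this point's -x (the tube runs along its y, z up); pegs 95 mm apart along y
- dry1 (a point): fixed grey drying rack, base 100 x 340 x 15 mm, three upright white pegs: foot of drying peg 1, on the top face of the rack's base (15 mm above the bench). The peg is 20 mm thick with a tapered top, 60 mm tall; pegs 115 mm apart along y
- dry2 (a point): fixed grey drying rack, base 100 x 340 x 15 mm, three upright white pegs: foot of drying peg 2, on the top face of the rack's base (15 mm above the bench). The peg is 20 mm thick with a tapered top, 60 mm tall; pegs 115 mm apart along y
- dry3 (a point): fixed grey drying rack, base 100 x 340 x 15 mm, three upright white pegs: foot of drying peg 3, on the top face of the rack's base (15 mm above the bench). The peg is 20 mm thick with a tapered top, 60 mm tall; pegs 115 mm apart along y
- blower (a joint): blower lever, rad: 0 leaning to -x (off), 1.0 leaning to +x of its base (on); it starts on and stays where it is left
- blower_base: fixed grey block of the blower lever; the lever swings in its x-z plane, towards +x to switch on. Origin: centre of its underside
- blower_tip (a point): tip of the blower lever (80 mm long)
- collar: loose steel collar 56 mm across, 22 mm tall; must stay where it is. Origin: underside
- dish: loose round steel dish 70 mm across, 30 mm tall; must stay where it is. Origin: underside
- screwdriver: loose screwdriver lying on the right; must stay where it is. Origin: underside

How it is judged (in metres and radians):
On the way, in this order (a step that is already met when the one before it is completed fails the run):
1. the blower lever is pulled all the way towards the robot (off) (value of joint blower below 0.15 rad), for 0.2 s.
2. every bracket hangs on a rail peg and every housing stands upside down on a drying peg, released, with the blower still off (((x of bracket1_eye in the frame of hang1 between -0.035 and 0.035 m and y of bracket1_eye in the frame of hang1 between -0.014 and 0.014 m and z of bracket1_eye in the frame of hang1 between -0.016 and 0 m) or (x of bracket1_eye in the frame of hang2 between -0.035 and 0.035 m and y of bracket1_eye in the frame of hang2 between -0.014 and 0.014 m and z of bracket1_eye in the frame of hang2 between -0.016 and 0 m) or (x of bracket1_eye in the frame of hang3 between -0.035 and 0.035 m and y of bracket1_eye in the frame of hang3 between -0.014 and 0.014 m and z of bracket1_eye in the frame of hang3 between -0.016 and 0 m)) and ((x of bracket2_eye in the frame of hang1 between -0.035 and 0.035 m and y of bracket2_eye in the frame of hang1 between -0.014 and 0.014 m and z of bracket2_eye in the frame of hang1 between -0.016 and 0 m) or (x of bracket2_eye in the frame of hang2 between -0.035 and 0.035 m and y of bracket2_eye in the frame of hang2 between -0.014 and 0.014 m and z of bracket2_eye in the frame of hang2 between -0.016 and 0 m) or (x of bracket2_eye in the frame of hang3 between -0.035 and 0.035 m and y of bracket2_eye in the frame of hang3 between -0.014 and 0.014 m and z of bracket2_eye in the frame of hang3 between -0.016 and 0 m)) and ((x of bracket3_eye in the frame of hang1 between -0.035 and 0.035 m and y of bracket3_eye in the frame of hang1 between -0.014 and 0.014 m and z of bracket3_eye in the frame of hang1 between -0.016 and 0 m) or (x of bracket3_eye in the frame of hang2 between -0.035 and 0.035 m and y of bracket3_eye in the frame of hang2 between -0.014 and 0.014 m and z of bracket3_eye in the frame of hang2 between -0.016 and 0 m) or (x of bracket3_eye in the frame of hang3 between -0.035 and 0.035 m and y of bracket3_eye in the frame of hang3 between -0.014 and 0.014 m and z of bracket3_eye in the frame of hang3 between -0.016 and 0 m)) and angle between each of bracket1, bracket2, bracket3's own z axis and vertical below 0.3 rad and ((horizontal distance between housing1_mouth and dry1 below 0.018 m and z of housing1_mouth in the frame of dry1 between -0.008 and 0.008 m) or (horizontal distance between housing1_mouth and dry2 below 0.018 m and z of housing1_mouth in the frame of dry2 between -0.008 and 0.008 m) or (horizontal distance between housing1_mouth and dry3 below 0.018 m and z of housing1_mouth in the frame of dry3 between -0.008 and 0.008 m)) and ((horizontal distance between housing2_mouth and dry1 below 0.018 m and z of housing2_mouth in the frame of dry1 between -0.008 and 0.008 m) or (horizontal distance between housing2_mouth and dry2 below 0.018 m and z of housing2_mouth in the frame of dry2 between -0.008 and 0.008 m) or (horizontal distance between housing2_mouth and dry3 below 0.018 m and z of housing2_mouth in the frame of dry3 between -0.008 and 0.008 m)) and ((horizontal distance between housing3_mouth and dry1 below 0.018 m and z of housing3_mouth in the frame of dry1 between -0.008 and 0.008 m) or (horizontal distance between housing3_mouth and dry2 below 0.018 m and z of housing3_mouth in the frame of dry2 between -0.008 and 0.008 m) or (horizontal distance between housing3_mouth and dry3 below 0.018 m and z of housing3_mouth in the frame of dry3 between -0.008 and 0.008 m)) and angle between each of housing1, housing2, housing3's own x axis and vertical above 3 rad and linear speed of each of bracket1, bracket2, bracket3, housing1, housing2, housing3 below 0.03 m/s and contact force between each of bracket1, bracket2, bracket3, housing1, housing2, housing3 and the fingers below 0.3 N and value of joint blower below 0.5 rad), for 0.2 s.
3. the blower lever is pushed all the way over (value of joint blower above 0.85 rad), for 0.2 s.
At the end, for the whole second after the job is handed in: Every bracket hangs by its hole on a rail peg (hole centre within 14 mm sideways, 0-16 mm below the peg axis, upright within 0.3 rad); every housing is mouth down on a drying peg (centred within 18 mm, rim within 8 mm of the base, plumb within 0.14 rad); all at rest; lever above 0.85 rad (((x of bracket1_eye in the frame of hang1 between -0.035 and 0.035 m and y of bracket1_eye in the frame of hang1 between -0.014 and 0.014 m and z of bracket1_eye in the frame of hang1 between -0.016 and 0 m) or (x of bracket1_eye in the frame of hang2 between -0.035 and 0.035 m and y of bracket1_eye in the frame of hang2 between -0.014 and 0.014 m and z of bracket1_eye in the frame of hang2 between -0.016 and 0 m) or (x of bracket1_eye in the frame of hang3 between -0.035 and 0.035 m and y of bracket1_eye in the frame of hang3 between -0.014 and 0.014 m and z of bracket1_eye in the frame of hang3 between -0.016 and 0 m)) and ((x of bracket2_eye in the frame of hang1 between -0.035 and 0.035 m and y of bracket2_eye in the frame of hang1 between -0.014 and 0.014 m and z of bracket2_eye in the frame of hang1 between -0.016 and 0 m) or (x of bracket2_eye in the frame of hang2 between -0.035 and 0.035 m and y of bracket2_eye in the frame of hang2 between -0.014 and 0.014 m and z of bracket2_eye in the frame of hang2 between -0.016 and 0 m) or (x of bracket2_eye in the frame of hang3 between -0.035 and 0.035 m and y of bracket2_eye in the frame of hang3 between -0.014 and 0.014 m and z of bracket2_eye in the frame of hang3 between -0.016 and 0 m)) and ((x of bracket3_eye in the frame of hang1 between -0.035 and 0.035 m and y of bracket3_eye in the frame of hang1 between -0.014 and 0.014 m and z of bracket3_eye in the frame of hang1 between -0.016 and 0 m) or (x of bracket3_eye in the frame of hang2 between -0.035 and 0.035 m and y of bracket3_eye in the frame of hang2 between -0.014 and 0.014 m and z of bracket3_eye in the frame of hang2 between -0.016 and 0 m) or (x of bracket3_eye in the frame of hang3 between -0.035 and 0.035 m and y of bracket3_eye in the frame of hang3 between -0.014 and 0.014 m and z of bracket3_eye in the frame of hang3 between -0.016 and 0 m)) and angle between each of bracket1, bracket2, bracket3's own z axis and vertical below 0.3 rad and ((horizontal distance between housing1_mouth and dry1 below 0.018 m and z of housing1_mouth in the frame of dry1 between -0.008 and 0.008 m) or (horizontal distance between housing1_mouth and dry2 below 0.018 m and z of housing1_mouth in the frame of dry2 between -0.008 and 0.008 m) or (horizontal distance between housing1_mouth and dry3 below 0.018 m and z of housing1_mouth in the frame of dry3 between -0.008 and 0.008 m)) and ((horizontal distance between housing2_mouth and dry1 below 0.018 m and z of housing2_mouth in the frame of dry1 between -0.008 and 0.008 m) or (horizontal distance between housing2_mouth and dry2 below 0.018 m and z of housing2_mouth in the frame of dry2 between -0.008 and 0.008 m) or (horizontal distance between housing2_mouth and dry3 below 0.018 m and z of housing2_mouth in the frame of dry3 between -0.008 and 0.008 m)) and ((horizontal distance between housing3_mouth and dry1 below 0.018 m and z of housing3_mouth in the frame of dry1 between -0.008 and 0.008 m) or (horizontal distance between housing3_mouth and dry2 below 0.018 m and z of housing3_mouth in the frame of dry2 between -0.008 and 0.008 m) or (horizontal distance between housing3_mouth and dry3 below 0.018 m and z of housing3_mouth in the frame of dry3 between -0.008 and 0.008 m)) and angle between each of housing1, housing2, housing3's own x axis and vertical above 3 rad and linear speed of each of bracket1, bracket2, bracket3, housing1, housing2, housing3 below 0.03 m/s and value of joint blower above 0.85 rad); the robot touches nothing.
It fails at once if the collar was moved more than 30 mm (distance of collar from where it was at the start of the episode above 0.03 m).
It fails at once if the dish was moved more than 30 mm (distance of dish from where it was at the start of the episode above 0.03 m).
It fails at once if the screwdriver was moved more than 30 mm (distance of screwdriver from where it was at the start of the episode above 0.03 m).
Of bracket1, bracket2, bracket3 only 2 to 3 are there at a start; the rules pass over those that are not, and their reading is None.
Of housing1, housing2, housing3 only 2 to 3 are there at a start; the rules pass over those that are not, and their reading is None.
At some moment in a run one of housing1, housing2, housing3 may be knocked a few centimetres aside while the robot is not near it.
It also fails if it takes over 210 s, if anything falls off the work surface, if the arm or the gripper's body presses on something with over 40 N, if the wrist force passes 120 N, or if a joint passes its speed limit or range.

## Robot

A 7-joint arm with a two-finger parallel gripper is mounted at the origin on the work surface. World frame = base frame: x ahead of the robot, y to its left, z up, the work surface at z = 0. Lengths are in m, angles in degrees, forces in N, time in s.
With the tool pointing down it reaches from about 0.425 to 0.875 m from the base axis. Payload 4.7 kg.
Tool frame: the origin (TCP) lies on the centre line of the jaws, within the pads' length; the fingertips stand 17 mm ahead of it and the grasp point (between the pads) lies 2 mm behind it; z points along the fingers, y is the line along which they close (so a half turn about z gives the same grasp; the last joint's range is limited). The gripper opens to 87 mm and grips with 3 to 60 N. Pads are 19 mm wide; open, the fingers measure 117 mm over their backs; the gripper's body (75 mm by 190 mm) begins 51 mm behind the grasp point.
Start: joints at [-74.364, 18.392, -4.016, 83.108, 1.295, 78.541, -3.26], TCP at [0.166, 0.628, 0.24] pointing down, gripper open.
Joint ranges: [-163.93, 163.93], [-17.29, 119.83], [-79.2, 71.16], [3.27, 140.29], [-89.18, 269.18], [5.43, 117.66], [-154.24, 154.24]. Speed limits (degrees/s): [147.25, 147.25, 180, 180, 180, 180, 180].

## Interface

Orientations are given as [roll, pitch, yaw] about the fixed x, y, z axes, in that order (R = Rz(yaw) Ry(pitch) Rx(roll)).
In Python, from cell import env, read_camera gives the robot as it stands.
- The arm moves only by the shell command python3 -m jog 'ROWS' [FORCE]. ROWS is JSON, a list of rows, each a list of 5 numbers: the opening, from 0 (shut) to 1 (fully open), then the shift along the tool's x, y, z each as a share of 0.02 m, from -1 to 1, then the turn about the tool's z as a share of 45 degrees, from -1 to 1. In form: [[gripper, x, y, z, yaw], ...]. A call has 1 to 12 rows; each row shifts and turns the commanded pose from where the row before left it, along the tool's axes as they then stand; what a row does not reach is not made up. A row lasts 1/12 s, in which the tool goes at most 41.7 mm and 7.16 degrees, less where a joint would pass 70% of its speed; a pose out of reach is approached as far as the arm can. A call with a number of a shift or a turn outside -1 to 1 is refused whole. A call with a gripper value outside its range is refused whole. The fingers move at their own pace and stop on an object; FORCE is the grip in N (left out, the last holds). Time passes only in rows, so rows that do not move let the fingers close. It gives the time, the measured TCP pose, the force, the opening and the grip force at its end, in the units of the state.
- env.get_obs(): the state, without advancing time (a new reading comes with each control period).
- read_camera(name): name is "scene" or "side" or "wrist"; returns a dict with "color" (420x560x3 uint8, red, green, blue), "range_z" (420x560 float32, m along the optical axis (not along the pixel's ray), 0 where there is no reading), "mtx" (3x3 intrinsics, pixels), "k1" (the pictures are not rectified: a ray, as slopes to the right and down, at radius r is drawn at 1 + k1 r^2 times it, then the intrinsics apply), "world_from_camera" (4x4, takes a point from camera to world coordinates); the wrist camera has in their place "T_tool_cam" (4x4, takes a point from camera to tool coordinates, whose origin is the TCP and whose axes are the flange's). Camera axes: x right, y down, z forward; pixel columns grow to the right and rows downward; lengths in m; the calibration is good to about 2 mm. A picture is of the moment at which its call begins: read the wrist's pose just before it.
- env.sign_off(): hands the job in; it is judged then, once.
The state is a dict: "time_s": time; "qpos": joint angles; "joint_velocities": joint speeds; "effort": joint torques, N m; "tool_pos": TCP position; "tool_rot": TCP orientation; "force": force on the tool from outside, world axes, zero at the start; "wrist_torque": the same for the moment, N m; "grip_width": finger opening in m; "grasp_force": force on a finger pad.
Only numpy, scipy, OpenCV 4.12 (cv2) and the standard library are available. Lean on these libraries where they do the work, as an engineer would, in place of code of your own. Each camera call takes 0.05 s, during which the arm holds its last target. There are 200 camera calls.

## Working session

There is one attempt and no reset: what is moved stays moved. The work goes in short steps, Python scripts to look and compute and a shell command to move; the robot and the scene stay as the last step left them, time stands still between calls to the robot, and variables do not carry over. Pictures are saved under pics/ and viewed, at most 14 in all, crops included, and the job is handed in when it is done.

```bash
ls; mkdir -p pics
cat > h.py <<'E'
import numpy as np, cv2
from cell import env, read_camera
from scipy.spatial.transform import Rotation as R
def tool():
    o=env.get_obs(); T=np.eye(4); T[:3,:3]=R.from_euler('xyz',o['tool_rot'],degrees=True).as_matrix(); T[:3,3]=o['tool_pos']; return T
def cam(n):
    T=tool(); c=read_camera(n)
    c['W']=c['world_from_camera'] if 'world_from_camera' in c else T@c['T_tool_cam']
    return c
def rays(c,uv):
    uv=np.asarray(uv,float).reshape(-1,1,2)
    k=np.array([c['k1'],0,0,0,0],float)
    p=cv2.undistortPoints(uv,np.asarray(c['mtx']),k)[:,0]
    return np.c_[p,np.ones(len(p))]
def onplane(c,uv,z):
    d=rays(c,uv)@c['W'][:3,:3].T; o=c['W'][:3,3]
    return o+d*((z-o[2])/d[:,2])[:,None]
def cloud(c):
    h,w=c['range_z'].shape; u,v=np.meshgrid(np.arange(w),np.arange(h))
    r=rays(c,np.stack([u,v],-1).reshape(-1,2))*c['range_z'].reshape(-1,1)
    P=r@c['W'][:3,:3].T+c['W'][:3,3]; P[c['range_z'].ravel()==0]=np.nan
    return P.reshape(h,w,3)
def save(c,f): cv2.imwrite('pics/'+f,c['color'][:,:,::-1])
E
python3 - <<'E'
from h import *
print(env.get_obs())
for n in ['scene','side','wrist']:
    c=cam(n); save(c,n+'0.png'); print(n,c['mtx'],c['k1'],c['W'].round(3))
    np.savez('/tmp/%s0.npz'%n,**c)
E
```

```text
pics
{'time_s': 0.0, 'qpos': array([-74.36691041,  18.43845885,  -4.01601976,  83.17367941,
         1.29631209,  78.54019561,  -3.25987491]), 'joint_velocities': array([ 0.01241283,  0.06247031, -0.00925264,  0.10600283,  0.0693003 ,
       -0.05553719, -0.04081815]), 'effort': array([-4.54745259e-04, -4.91271079e+01, -4.04367289e-01, -3.12540793e+01,
       -6.41605980e-02,  4.32964310e-02,  1.59189367e-04]), 'tool_pos': array([0.16623612, 0.62785744, 0.23847907]), 'tool_rot': array([-1.79892982e+02,  6.80287455e-03,  1.65177490e+02]), 'force': array([ 0.2696249 ,  0.47688398, -0.56625557]), 'wrist_torque': array([ 0.00224672,  0.01223457, -0.0098057 ]), 'grasp_force': 0.0, 'grip_width': 0.08753578514944779}
scene [[437.94498293   0.         273.84745256]
 [  0.         437.94498293 199.01066628]
 [  0.           0.           1.        ]] 0.01986605123237784 [[ 0.682  0.576 -0.45   1.033]
 [ 0.731 -0.542  0.414 -0.514]
 [-0.005 -0.612 -0.791  0.966]
 [ 0.     0.     0.     1.   ]]
side [[503.26123389   0.         282.18362758]
 [  0.         503.26123389 206.2459588 ]
 [  0.           0.           1.        ]] -0.1110291015102168 [[-0.996 -0.076  0.046  0.479]
 [-0.087  0.728 -0.68   0.767]
 [ 0.018 -0.682 -0.731  1.016]
 [ 0.     0.     0.     1.   ]]
wrist [[353.64919779   0.         282.02509597]
 [  0.         353.64919779 206.88548189]
 [  0.           0.           1.        ]] -0.05319738752010291 [[ 0.255  0.934  0.248  0.098]
 [ 0.967 -0.246 -0.068  0.645]
 [-0.002  0.257 -0.966  0.383]
 [ 0.     0.     0.     1.   ]]
```

View pics/scene0.png

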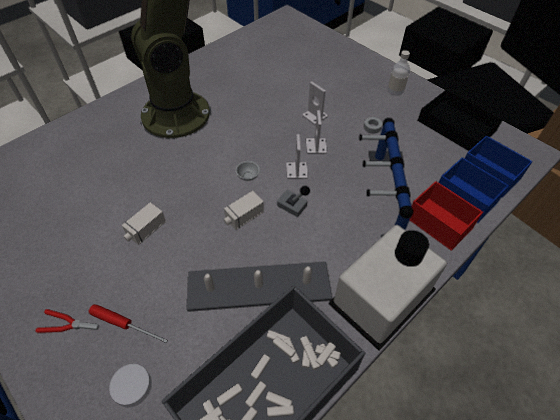

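View pics/side0.png

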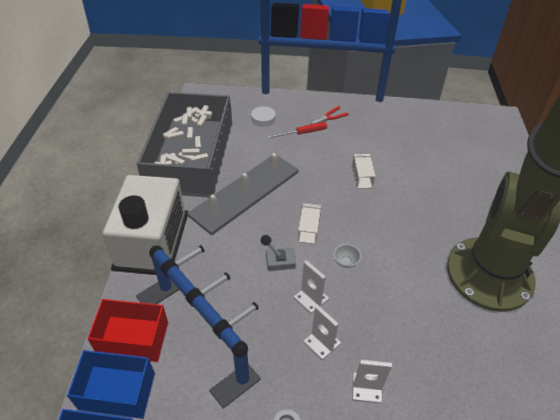

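```bash
cat > top.py <<'E'
from h import *
def top(clouds,cols,x0,x1,y0,y1,s,f,zmin=-0.02,zmax=0.4):
    P=np.concatenate([p.reshape(-1,3) for p in clouds]);C=np.concatenate([c.reshape(-1,3) for c in cols])
    ok=(P[:,0]>x0)&(P[:,0]<x1)&(P[:,1]>y0)&(P[:,1]<y1)&(P[:,2]>zmin)&(P[:,2]<zmax);P=P[ok];C=C[ok]
    i=np.argsort(P[:,2]);P=P[i];C=C[i]
    im=np.zeros((int((x1-x0)/s)+1,int((y1-y0)/s)+1,3),np.uint8)
    r=((x1-P[:,0])/s).astype(int);q=((y1-P[:,1])/s).astype(int)
    im[r,q]=C[:,::-1]
    im=np.clip(im.astype(int)*2,0,255).astype(np.uint8)
    for x in np.arange(np.ceil(x0*10)/10,x1,.1): 
        r=int((x1-x)/s); im[r,::6]=(0,255,255); cv2.putText(im,'%.1f'%x,(0,r-2),0,.35,(0,255,0))
    for y in np.arange(np.ceil(y0*10)/10,y1,.1):
        q=int((y1-y)/s); im[::6,q]=(0,255,255); cv2.putText(im,'%.1f'%y,(q,10),0,.35,(0,255,0))
    cv2.imwrite('pics/'+f,im)
E
python3 - <<'E'
from top import *
cs=[dict(np.load('/tmp/%s0.npz'%n)) for n in ['scene','side']]
for c in cs:
    P=cloud(c); m=np.abs(P[...,2])<.03; print(np.nanmedian(P[m][:,2]))
top([cloud(c) for c in cs],[c['color'] for c in cs],0.15,1.0,-.55,.6,.0016,'top0.png')
E
```

```text
-0.0005053559452269374
0.0007615184328335634
```

View pics/top0.png

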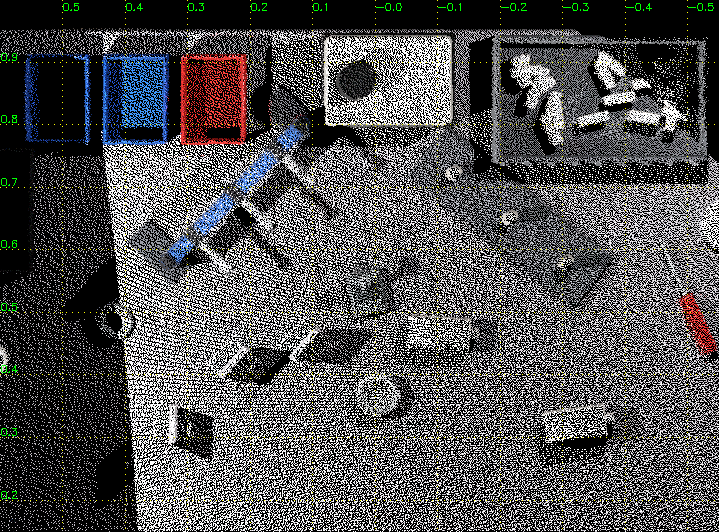

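```bash
cat > meas.py <<'E'
from h import *
def box(P,x,y,z): return P[(P[:,0]>x[0])&(P[:,0]<x[1])&(P[:,1]>y[0])&(P[:,1]<y[1])&(P[:,2]>z[0])&(P[:,2]<z[1])]
def rect(Q):
    (c,s,a)=cv2.minAreaRect((Q[:,:2]*1000).astype(np.float32)); return np.round(c,1),np.round(s,1),round(a,1),len(Q)
def line(Q):
    m=Q[:,:2].mean(0); u,s,v=np.linalg.svd(Q[:,:2]-m,full_matrices=False); t=(Q[:,:2]-m)@v[0]
    mid=m+v[0]*(np.percentile(t,1)+np.percentile(t,99))/2
    return mid.round(4),np.degrees(np.arctan2(v[0][1],v[0][0])).round(1),(np.percentile(t,99)-np.percentile(t,1)).round(4),len(Q)
def merged(*names):
    Ps=[];Cs=[]
    for n in names:
        c=n if isinstance(n,dict) else cam(n); Ps.append(cloud(c).reshape(-1,3)); Cs.append(c['color'].reshape(-1,3))
    P=np.concatenate(Ps);C=np.concatenate(Cs); ok=np.isfinite(P[:,2]); return P[ok],C[ok].astype(int)
E
python3 - <<'E'
from meas import *
cs=[dict(np.load('/tmp/%s0.npz'%n)) for n in ['scene','side']]
for src in ([cs[0]],[cs[1]]):
    P,C=merged(*src)
    print('---')
    for b in [((.25,.36),(.26,.37)),((.37,.46),(.14,.27)),((.41,.49),(.03,.16))]:
        print('br',line(box(P,*b,(.113,.126))))
    for b in [((.25,.36),(-.38,-.2)),((.42,.5),(-.2,.0))]:
        print('ho top',rect(box(P,*b,(.044,.053))),'noz',box(P,*b,(.026,.038)).mean(0).round(3))
    blue=(C[:,2]>C[:,0]*1.6)
    B=box(P[blue],(.5,.85),(.08,.4),(.148,.16)); print('tube',line(B),B[:,2].max())
    print('dry')
    for b in [((.69,.75),(-.14,-.08)),((.62,.68),(-.23,-.16)),((.54,.6),(-.31,-.25))]:
        Q=box(P,*b,(.055,.085)); print(Q.mean(0).round(4),len(Q),Q[:,2].max().round(3))
    # end caps of pegs
    for b in [((.62,.67),(.03,.13)),((.54,.61),(.11,.18)),((.5,.58),(.2,.28))]:
        Q=box(P[~blue],*b,(.135,.155)); print('peg',line(Q))
    Q=box(P,(.48,.62),(-.08,.08),(.03,.15)); print('lever',Q.shape, [ (z,box(Q,(.4,.7),(-.1,.1),(z,z+.01)).mean(0).round(3)) for z in (.03,.04,.05,.06,.07,.08,.09,.1) if len(box(Q,(.4,.7),(-.1,.1),(z,z+.01)))])
E
```

```text
---
br (array([0.3222, 0.3214]), np.float64(-2.1), np.float64(0.0615), 53)
br (array([0.4213, 0.2248]), np.float64(-42.8), np.float64(0.0593), 48)
br (array([0.4514, 0.1113]), np.float64(-41.6), np.float64(0.0591), 53)
ho top (array([ 323.1, -321.4]), array([50.7, 95. ]), 7.9, 521) noz [ 0.341 -0.336  0.032]
ho top (array([ 468.3, -104. ]), array([94.9, 49.3]), 85.4, 477) noz [ 0.482 -0.127  0.032]
tube (array([0.6919, 0.2217]), np.float64(-44.3), np.float64(0.2882), 591) 0.15892033364827995
dry
[ 0.7272 -0.1312  0.0675] 65 0.077
[ 0.6571 -0.2207  0.0677] 64 0.076
[ 0.586  -0.3054  0.0687] 34 0.075meas.py:6: RuntimeWarning: Mean of empty slice.
  m=Q[:,:2].mean(0); u,s,v=np.linalg.svd(Q[:,:2]-m,full_matrices=False); t=(Q[:,:2]-m)@v[0]
  ret = um.true_divide(
Traceback (most recent call last):
  File "meas.py", line 6, in line
    m=Q[:,:2].mean(0); u,s,v=np.linalg.svd(Q[:,:2]-m,full_matrices=False); t=(Q[:,:2]-m)@v[0]
                                                                                         ~^^^
IndexError: index 0 is out of bounds for axis 0 with size 0
```

Run:
```python
from meas import *
cs=[dict(np.load('/tmp/%s0.npz'%n)) for n in ['scene','side']]
for src in ([cs[0]],[cs[1]]):
    P,C=merged(*src)
    print('---')
    for b in [((.25,.36),(.26,.37)),((.37,.46),(.14,.27)),((.41,.49),(.03,.16))]:
        Q=box(P,*b,(.113,.126)); print('br',line(Q)if len(Q) else 0)
    for b in [((.25,.36),(-.38,-.2)),((.42,.52),(-.2,.0))]:
        print('ho top',rect(box(P,*b,(.044,.053))),'noz',box(P,*b,(.026,.038)).mean(0).round(3))
    blue=(C[:,2]>C[:,0]*1.6)
    B=box(P[blue],(.5,.85),(.08,.4),(.148,.16)); print('tube',line(B),B[:,2].max())
    for c in [(.727,-.131),(.657,-.22),(.586,-.305)]:
        Q=box(P,(c[0]-.03,c[0]+.03),(c[1]-.03,c[1]+.03),(.055,.085)); print('dry',Q.mean(0).round(4),len(Q))
    a=np.radians(-44.3); d=np.array([np.cos(a),np.sin(a)]); n=np.array([d[1],-d[0]])
    S=np.c_[(P[:,:2]-[.692,.222])@d,(P[:,:2]-[.692,.222])@n,P[:,2]]
    for k in (-.095,0,.095):
        Q=box(S,(k-.02,k+.02),(.02,.1),(.13,.16)); 
        for lo,hi in((.02,.045),(.045,.07),(.07,.1)):
            q=box(Q,(-1,1),(lo,hi),(0,1)); print('peg',k,lo,len(q), [np.percentile(q,[2,50,98],axis=0).round(4).T.tolist()] if len(q) else '')
    Q=box(P,(.46,.64),(-.1,.1),(.01,.15)); print('lever',[ (z,box(Q,(.4,.7),(-.1,.1),(z,z+.01)).mean(0).round(3),len(box(Q,(.4,.7),(-.1,.1),(z,z+.01)))) for z in (.01,.02,.03,.04,.05,.06,.07,.08,.09,.1) if len(box(Q,(.4,.7),(-.1,.1),(z,z+.01)))])
```

```text
---
br (array([0.3222, 0.3214]), np.float64(-2.1), np.float64(0.0615), 53)
br (array([0.4213, 0.2248]), np.float64(-42.8), np.float64(0.0593), 48)
br (array([0.4514, 0.1113]), np.float64(-41.6), np.float64(0.0591), 53)
ho top (array([ 323.1, -321.4]), array([50.7, 95. ]), 7.9, 521) noz [ 0.341 -0.336  0.032]
ho top (array([ 468.3, -104. ]), array([94.9, 49.3]), 85.4, 477) noz [ 0.482 -0.126  0.032]
tube (array([0.6919, 0.2217]), np.float64(-44.3), np.float64(0.2882), 591) 0.15892033364827995
dry [ 0.7272 -0.1312  0.0675] 65
dry [ 0.6571 -0.2207  0.0677] 64
dry [ 0.5856 -0.3093  0.0675] 66
peg -0.095 0.02 43 [[[-0.0994, -0.0936, -0.0884], [0.0203, 0.0319, 0.045], [0.1355, 0.1424, 0.1468]]]
peg -0.095 0.045 37 [[[-0.0981, -0.0931, -0.0898], [0.0453, 0.0578, 0.0691], [0.1387, 0.1438, 0.1471]]]
peg -0.095 0.07 28 [[[-0.099, -0.0918, -0.088], [0.0711, 0.0802, 0.0853], [0.1375, 0.1436, 0.1486]]]
peg 0 0.02 48 [[[-0.0053, 0.0023, 0.0056], [0.0204, 0.0327, 0.0439], [0.1373, 0.1436, 0.1476]]]
peg 0 0.045 50 [[[-0.0041, 0.0024, 0.0062], [0.0458, 0.0576, 0.0693], [0.1372, 0.1437, 0.1482]]]
peg 
[... 2042 characters left out ...]
.0896, 0.0972], [0.0203, 0.0318, 0.0447], [0.1392, 0.1454, 0.1495]]]
peg 0.095 0.045 55 [[[0.0855, 0.0893, 0.0962], [0.0457, 0.0587, 0.0683], [0.1382, 0.1438, 0.148]]]
peg 0.095 0.07 47 [[[0.0836, 0.0884, 0.0967], [0.0705, 0.0781, 0.0846], [0.1364, 0.1441, 0.1492]]]
lever [(0.01, array([0.521, 0.037, 0.015]), 84), (0.02, array([0.528, 0.018, 0.025]), 387), (0.03, array([0.522, 0.017, 0.034]), 83), (0.04, array([ 0.481, -0.064,  0.047]), 164), (0.05, array([ 0.495, -0.022,  0.053]), 45), (0.06, array([0.536, 0.035, 0.065]), 17), (0.07, array([0.54 , 0.034, 0.075]), 18), (0.08, array([0.521, 0.062, 0.087]), 13), (0.09, array([0.553, 0.037, 0.096]), 44), (0.1, array([0.561, 0.028, 0.103]), 53)]
```

Run:
```python
import cv2
a=cv2.imread('pics/scene0.png')[150:330,180:360]; b=cv2.imread('pics/side0.png')[220:300,240:400]
import numpy as np
a=cv2.resize(a,(400,400),interpolation=2); b=cv2.resize(b,(400,200),interpolation=2); b=cv2.copyMakeBorder(b,0,200,0,0,0)
cv2.imwrite('pics/c1.png',np.clip(np.hstack([a,b]).astype(int)*1.6,0,255).astype(np.uint8))
```

```text
(no output)
```

View pics/c1.png

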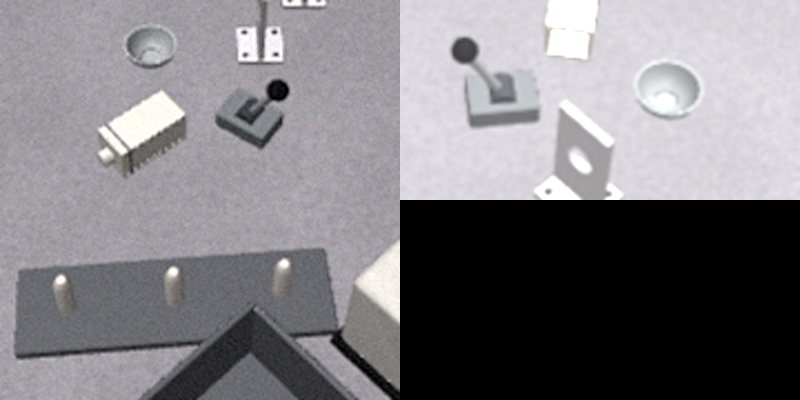

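```bash
cat > go.py <<'E'
import sys; from h import *
# prints the shift (units of 20 mm, tool axes now) and turn (units of 45 deg) to a target, for targets x,y,z,yaw
T=tool(); 
for a in sys.argv[1:]:
    v=[float(s) for s in a.split(',')]
    d=T[:3,:3].T@(np.array(v[:3])-T[:3,3])/.02
    yaw=np.degrees(np.arctan2(T[1,0],T[0,0])); dy=(yaw-v[3]+180)%360-180
    print('shift',d.round(2),'turn',round(dy/45,3)); 
    y=np.radians(v[3]); T=np.eye(4); T[:3,:3]=np.array([[np.cos(y),np.sin(y),0],[np.sin(y),-np.cos(y),0],[0,0,-1]]); T[:3,3]=v[:3]
E
python3 - <<'E'
from meas import *
cs=[dict(np.load('/tmp/%s0.npz'%n)) for n in ['scene','side']]
for c in cs:
    P,C=merged(c)
    Q=box(P,(.47,.6),(-.06,.07),(.085,.125)); D=P[(C.sum(1)<90)]; K=box(D,(.5,.62),(-.04,.08),(.07,.125))
    print('knob',K.mean(0).round(4),K.min(0).round(3),K.max(0).round(3),len(K))
    Q=box(P,(.47,.6),(-.04,.07),(.017,.028)); Q=Q[np.linalg.norm(Q[:,:2]-[.53,.01],axis=1)<.06]; print('base',rect(Q),np.median(Q[:,2]))
    print('machine top',np.nanpercentile(box(P,(.75,1),(-.1,.1),(0.02,.5))[:,2],[50,95]),'bin',np.nanpercentile(box(P,(.7,.9),(-.4,-.17),(0.05,.3))[:,2],[90,97]))
E
python3 go.py .60,.07,.24,165
```

```text
knob [0.5728 0.0162 0.0994] [0.561 0.006 0.09 ] [0.582 0.028 0.107] 66
base (array([534.4,  10.3]), array([70.2, 51.2]), 12.5, 317) 0.02288425750598644
machine top [0.13889665 0.1887693 ] bin [0.10811478 0.11001806]
shift [-28.1  -21.42  -0.03] turn 0.004<stdin>:6: RuntimeWarning: Mean of empty slice.
  ret = um.true_divide(
Traceback (most recent call last):
ValueError: zero-size array to reduction operation minimum which has no identity
```

```bash
python3 go.py .166,.628,.24,192 .612,.026,.24,192
python3 -m jog '[[0,0,0,0,-0.15],[0,0,0,0,-0.15],[0,0,0,0,-0.15],[0,0,0,0,-0.15],[0,0,0,0,0]]' 20; python3 go.py .612,.026,.24,192
```

```text
shift [ 0.02 -0.   -0.07] turn -0.596
shift [-15.55 -34.08   0.  ] turn 0.0
time_s: 0.57
tool_pos: [0.1663, 0.6281, 0.2391]
tool_rot: [-180.0, -0.0, -167.7]
force: [0.5, 0.1, 0.2]
grip_width: 0.0614
grasp_force: 0.0
shift [-1.533e+01 -3.417e+01 -3.000e-02] turn 0.008
```

```bash
python3 -m jog '[[0,-0.43,-0.95,0,0],[0,-0.43,-0.95,0,0],[0,-0.43,-0.95,0,0],[0,-0.43,-0.95,0,0],[0,-0.43,-0.95,0,0],[0,-0.43,-0.95,0,0],[0,-0.43,-0.95,0,0],[0,-0.43,-0.95,0,0],[0,-0.43,-0.95,0,0],[0,-0.43,-0.95,0,0],[0,-0.43,-0.95,0,0],[0,-0.43,-0.95,0,0]]'
python3 -m jog '[[0,-0.43,-0.95,0,0],[0,-0.43,-0.95,0,0],[0,-0.43,-0.95,0,0],[0,-0.43,-0.95,0,0],[0,-0.43,-0.95,0,0],[0,-0.43,-0.95,0,0],[0,-0.43,-0.95,0,0],[0,-0.43,-0.95,0,0],[0,-0.43,-0.95,0,0],[0,-0.43,-0.95,0,0],[0,-0.43,-0.95,0,0],[0,-0.43,-0.95,0,0]]'
python3 -m jog '[[0,-0.43,-0.95,0,0],[0,-0.43,-0.95,0,0],[0,-0.43,-0.95,0,0],[0,-0.43,-0.95,0,0],[0,-0.43,-0.95,0,0],[0,-0.43,-0.95,0,0],[0,-0.43,-0.95,0,0],[0,-0.43,-0.95,0,0],[0,-0.43,-0.95,0,0],[0,-0.43,-0.95,0,0],[0,-0.43,-0.95,0,0],[0,-0.43,-0.95,0,0]]'
python3 go.py .612,.026,.24,192 .612,.026,.098,192 .47,-.004,.098,192
```

```text
time_s: 1.57
tool_pos: [0.3158, 0.4263, 0.2395]
tool_rot: [180.0, -0.0, -168.0]
force: [0.1, -0.0, 0.1]
grip_width: 0.0001
grasp_force: 0.0
time_s: 2.57
tool_pos: [0.4647, 0.2252, 0.2395]
tool_rot: [180.0, -0.0, -168.0]
force: [0.2, 0.5, 0.2]
grip_width: 0.0005
grasp_force: 0.0
time_s: 3.57
tool_pos: [0.6136, 0.0243, 0.2394]
tool_rot: [180.0, -0.0, -168.0]
force: [0.5, 0.5, 0.8]
grip_width: 0.0006
grasp_force: 0.0
shift [ 0.06  0.1  -0.03] turn -0.001
shift [0.  0.  7.1] turn 0.0
shift [7.26 0.01 0.  ] turn 0.0
```

```bash
python3 -m jog '[[0,0,0,1,0],[0,0,0,1,0],[0,0,0,1,0],[0,0,0,1,0],[0,0,0,1,0],[0,0,0,1,0],[0,0,0,1,0],[0,0,0,0,0]]'
python3 -m jog '[[0,0.5,0,0,0],[0,0.5,0,0,0],[0,0.5,0,0,0],[0,0.5,0,0,0],[0,0.5,0,0,0],[0,0.5,0,0,0],[0,0.5,0,0,0],[0,0.5,0,0,0]]'
python3 -m jog '[[0,0.3,0,0,0],[0,0.3,0,0,0]]'
python3 -m jog '[[0,0.3,0,0,0],[0,0,0,0,0]]'
```

```text
time_s: 4.23
tool_pos: [0.6101, 0.0251, 0.0951]
tool_rot: [180.0, -0.4, -168.0]
force: [-0.7, 0.9, -0.3]
grip_width: 0.0006
grasp_force: 0.0
time_s: 4.9
tool_pos: [0.5339, 0.0079, 0.0996]
tool_rot: [180.0, -0.0, -167.8]
force: [1.5, -0.4, 0.3]
grip_width: 0.0006
grasp_force: 0.5
time_s: 5.07
tool_pos: [0.5223, 0.0055, 0.0994]
tool_rot: [180.0, -0.0, -167.8]
force: [0.6, 0.4, 0.2]
grip_width: 0.0001
grasp_force: 0.5
time_s: 5.23
tool_pos: [0.518, 0.0046, 0.0999]
tool_rot: [180.0, 0.2, -167.8]
force: [3.6, 0.5, -1.3]
grip_width: 0.0003
grasp_force: 1.6
```

```bash
python3 -m jog '[[0,0.3,0,0,0],[0,0.3,0,0,0],[0,0,0,0,0]]'
python3 - <<'E'
from meas import *
c=cam('side'); save(c,'side1.png'); d=cam('scene')
cv2.imwrite('pics/c2.png',np.hstack([cv2.resize(c['color'][200:320,220:380,::-1],(400,300)),cv2.resize(d['color'][140:260,230:390,::-1],(400,300))]))
P,C=merged(c,d); K=box(P[C.sum(1)<90],(.45,.6),(-.05,.08),(.07,.125)); print(K.mean(0),len(K))
E
```

```text
time_s: 5.48
tool_pos: [0.5166, 0.0044, 0.102]
tool_rot: [-179.8, 1.5, -167.8]
force: [28.8, 5.8, -19.7]
grip_width: 0.0002
grasp_force: 14.0
[ 0.52723222 -0.00190198  0.10094831] 52
```

View pics/c2.png

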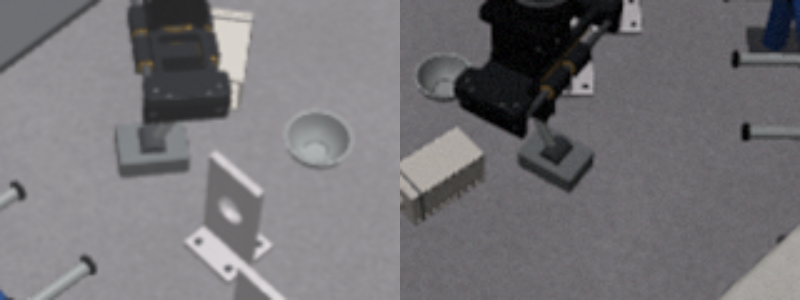

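```bash
python3 -m jog '[[0,-0.5,0,0,0],[0,-1,0,0,0],[0,0,0,-1,0],[0,0,0,-1,0.15],[0.5,0,0,-1,0.15],[0.5,0,0,-1,0.15],[0.5,0,0,-1,0.15],[0.5,0,0,-1,0.15],[0.5,0,0,0,0.15],[0.5,0,0,0,0.15],[0.5,0,0,0,0.15],[0.5,0,0,0,0]]'
python3 go.py .4504,.113,.22,137.8
```

```text
time_s: 6.58
tool_pos: [0.5344, 0.008, 0.2194]
tool_rot: [-179.9, -0.0, 138.0]
force: [0.6, -0.9, -0.8]
grip_width: 0.0412
grasp_force: 0.0
shift [ 6.64  1.09 -0.02] turn 0.005
```

```bash
python3 -m jog '[[0.5,0.95,0.155,0,0],[0.5,0.95,0.155,0,0],[0.5,0.95,0.155,0,0],[0.5,0.95,0.155,0,0],[0.5,0.95,0.155,0,0],[0.5,0.95,0.155,0,0],[0.5,0.94,0.155,0,0],[0.5,0,0,0,0]]'
cat > br.py <<'E'
import sys; from meas import *
x,y=map(float,sys.argv[1:3])
for n in sys.argv[3:]:
    P,C=merged(n); Q=box(P,(x-.045,x+.045),(y-.045,y+.045),(.113,.127)); print(n,line(Q) if len(Q)>5 else len(Q))
E
python3 br.py .45 .113 wrist scene side; python3 go.py .4504,.113,.104,137.8
```

```text
time_s: 7.25
tool_pos: [0.448, 0.116, 0.2192]
tool_rot: [-180.0, -0.1, 138.7]
force: [0.5, 0.8, -0.5]
grip_width: 0.0435
grasp_force: 0.0
wrist (array([0.4488, 0.1137]), np.float64(-42.4), np.float64(0.0596), 905)
scene (array([0.4524, 0.1104]), np.float64(-41.8), np.float64(0.0617), 53)
side (array([0.4492, 0.1147]), np.float64(136.7), np.float64(0.0601), 122)
shift [0.04 0.02 5.78] turn 0.01
```

```bash
python3 -m jog '[[0.5,0,0,1,0],[0.5,0,0,1,0],[0.5,0,0,1,0],[0.5,0,0,1,0],[0.5,0,0,1,0],[0.5,0,0,0.8,0],[0.5,0,0,0,0],[0,0,0,0,0],[0,0,0,0,0],[0,0,0,0,0],[0,0,0,0,0],[0,0,0,0,0]]' 30
python3 go.py .4495,.1135,.104,137.8
```

```text
time_s: 8.4
tool_pos: [0.4512, 0.1131, 0.1045]
tool_rot: [179.9, 0.0, 138.2]
force: [-0.1, -1.0, 0.1]
grip_width: 0.0182
grasp_force: 0.0
shift [ 0.08 -0.04  0.02] turn 0.009
```

```bash
python3 -m jog '[[0,0,0,0,0],[0,0,0,0,0],[0,0,0,0,0],[0,0,0,-0.6,0],[0,0,0,-1,0],[0,0,0,-1,0],[0,0,0,-1,0],[0,0,0,0,0]]'
python3 go.py .672,.068,.176,135.7
```

```text
time_s: 9.07
tool_pos: [0.4526, 0.1136, 0.1789]
tool_rot: [179.7, 0.1, 138.2]
force: [1.0, 0.6, -2.3]
grip_width: 0.0078
grasp_force: 30.0
shift [-9.69  5.62  0.2 ] turn 0.055
```

```bash
python3 -m jog '[[0,-0.97,0.56,0,0],[0,-0.97,0.56,0,0],[0,-0.97,0.56,0,0],[0,-0.97,0.56,0,0],[0,-0.97,0.56,0,0],[0,-0.97,0.56,0,0],[0,-0.97,0.56,0,0],[0,-0.97,0.56,0,0],[0,-0.97,0.56,0,0],[0,-0.97,0.56,0,0.055],[0,0,0,0,0],[0,0,0,0,0]]'
python3 go.py .672,.068,.176,135.7
cat > hang.py <<'E'
# position of held bracket's plate and hole, and the peg, in rail frame (along tube, out along peg, height)
import sys; from meas import *
k=float(sys.argv[1]); a=np.radians(-44.35); d=np.array([np.cos(a),np.sin(a)]); n=np.array([d[1],-d[0]])
T=tool(); q=T[:2,3]-[.6911,.2228]; print('tcp along',(q@d-k).round(4),'out',(q@n).round(4),'z',T[2,3].round(4))
for nm in ('scene','side'):
    P,C=merged(nm); S=np.c_[(P[:,:2]-[.6911,.2228])@d-k,(P[:,:2]-[.6911,.2228])@n,P[:,2]]
    g=box(S,(-.02,.02),(.02,.1),(.135,.155)); lo=g[g[:,1]<.075]
    print(nm,'peg',np.percentile(lo,[3,50,97],axis=0)[:,[0,2]].round(4).tolist())
    o=q@n
    pl=box(S,(-.04,.04),(o-.012,o+.012),(.09,.18)); f=box(S,(-.05,.05),(o-.04,o+.04),(.055,.088))
    for nme,b in(('plate',pl),('foot',f)):
        if len(b)>10: print('  ',nme,len(b),np.percentile(b,[2,98],axis=0).round(4).tolist())
E
python3 hang.py .095
```

```text
time_s: 10.07
tool_pos: [0.6696, 0.0662, 0.1732]
tool_rot: [-179.8, -0.1, 135.7]
force: [-0.7, 0.4, -3.2]
grip_width: 0.0078
grasp_force: 30.0
shift [-0.02  0.15 -0.14] turn -0.001
tcp along -0.0009 out 0.1271 z 0.1732
scene peg [[-0.0029, 0.1365], [0.0043, 0.1428], [0.0084, 0.147]]
   plate 198 [[-0.0185, 0.1162, 0.092], [0.0325, 0.1375, 0.1785]]
   foot 404 [[-0.027, 0.0994, 0.0692], [0.0326, 0.157, 0.0829]]
side peg [[-0.0079, 0.1373], [-0.0039, 0.1449], [0.0023, 0.1488]]
   plate 348 [[-0.035, 0.1157, 0.0923], [0.0248, 0.1315, 0.1779]]
   foot 410 [[-0.0347, 0.0975, 0.0707], [0.0243, 0.1559, 0.0865]]
```

```bash
python3 -m jog '[[0,0,0,-0.15,0],[0,0,0.5,0,0],[0,0,0.5,0,0],[0,0,0.5,0,0],[0,0,0.5,0,0],[0,0,0,0,0]]'
python3 -m jog '[[0,0,0.5,0,0],[0,0,0.5,0,0],[0,0,0.45,0,0],[0,0,0.4,0,0],[0,0,0,0,0]]'
python3 hang.py .095
```

```text
time_s: 10.67
tool_pos: [0.699, 0.0994, 0.1782]
tool_rot: [179.9, -0.0, 135.9]
force: [-0.5, 1.1, -2.0]
grip_width: 0.0074
grasp_force: 30.0
time_s: 11.08
tool_pos: [0.7245, 0.1246, 0.1781]
tool_rot: [179.9, -0.0, 135.8]
force: [-0.1, 0.7, -2.0]
grip_width: 0.0083
grasp_force: 30.0
tcp along -0.0024 out 0.0469 z 0.1781
scene peg [[-0.0029, 0.137], [0.005, 0.1428], [0.0163, 0.1488]]
   plate 234 [[-0.0264, 0.043, 0.0925], [0.0306, 0.0578, 0.1789]]
   foot 406 [[-0.0288, 0.0163, 0.0727], [0.0302, 0.077, 0.0863]]
side peg [[-0.0101, 0.1379], [-0.0044, 0.1446], [0.0064, 0.1487]]
   plate 322 [[-0.0344, 0.0354, 0.0908], [0.0225, 0.0524, 0.1785]]
   foot 281 [[-0.0332, 0.0323, 0.0766], [0.0258, 0.0777, 0.0865]]
```

```bash
python3 -m jog '[[0,0,0,0.2,0],[0,0,0,0.15,0],[0,0,0,0,0]]'
python3 -m jog '[[0.25,0,0,0,0],[0.25,0,0,0,0],[0.25,0,0,0,0],[0.25,0,0,0,0]]'
python3 -m jog '[[0.25,0,0,-0.5,0],[0.25,0,0,-1,0],[0.25,0,0,-1,0],[0.25,0,0,-1,0],[0.25,0,0,0,0]]'
python3 hang.py .095; python3 go.py .4207,.2263,.24,136.7
python3 br.py .42 .226 scene side
```

```text
time_s: 11.43
tool_pos: [0.7229, 0.1214, 0.1706]
tool_rot: [-179.9, -0.1, 135.7]
force: [-0.5, 0.4, -1.0]
grip_width: 0.0079
grasp_force: 30.0
time_s: 11.77
tool_pos: [0.7239, 0.1221, 0.1723]
tool_rot: [179.9, 0.0, 135.7]
force: [-0.4, 0.2, -0.1]
grip_width: 0.0204
grasp_force: 0.0
time_s: 12.18
tool_pos: [0.7259, 0.1221, 0.2481]
tool_rot: [179.6, 0.3, 135.7]
force: [-0.2, -0.2, 1.3]
grip_width: 0.0217
grasp_force: 0.0
tcp along 0.0002 out 0.0477 z 0.2481
scene peg [[-0.0159, 0.1369], [0.0045, 0.1435], [0.0145, 0.1533]]
   plate 281 [[-0.0293, 0.0465, 0.0929], [0.0327, 0.0565, 0.1788]]
   foot 408 [[-0.0244, 0.0208, 0.065], [0.0333, 0.0805, 0.0847]]
side peg [[-0.0176, 0.1381], [-0.0044, 0.1457], [0.0172, 0.1537]]
   plate 360 [[-0.034, 0.0386, 0.0924], [0.0259, 0.0543, 0.1786]]
   foot 304 [[-0.0302, 0.0352, 0.067], [0.0275, 0.0802, 0.0858]]
shift [14.5  -6.87  0.13] turn -0.022
scene (array([0.421 , 0.2251]), np.float64(-43.3), np.float64(0.0634), 48)
side (array([0.4197, 0.2283]), np.float64(136.8), np.float64(0.0591), 147)
```

```bash
python3 -m jog '[[0.4,0.97,-0.46,0,0],[0.4,0.97,-0.46,0,0],[0.4,0.97,-0.46,0,0],[0.4,0.97,-0.46,0,0],[0.4,0.97,-0.46,0,0],[0.4,0.97,-0.46,0,0],[0.4,0.97,-0.46,0,0],[0.4,0.97,-0.46,0,0],[0.4,0.97,-0.46,0,0],[0.4,0.97,-0.46,0,0],[0.4,0.97,-0.46,0,0],[0.4,0.97,-0.46,0,-0.02]]'
python3 -m jog '[[0.4,0.97,-0.46,0,0],[0.4,0.97,-0.46,0,0],[0.4,0.95,-0.46,0,0],[0.4,0,0,0,0],[0.4,0,0,0,0]]'
python3 br.py .42 .226 wrist; python3 go.py .4204,.2267,.104,136.7
```

```text
time_s: 13.38
tool_pos: [0.4781, 0.2057, 0.2403]
tool_rot: [-179.9, -0.0, 136.6]
force: [1.0, -0.0, -0.3]
grip_width: 0.0346
grasp_force: 0.0
time_s: 13.8
tool_pos: [0.4178, 0.2256, 0.2408]
tool_rot: [-179.9, -0.0, 136.7]
force: [-0.4, 0.0, 0.5]
grip_width: 0.0349
grasp_force: 0.0
wrist (array([0.4187, 0.2271]), np.float64(-42.4), np.float64(0.0593), 772)
shift [-0.    0.12  6.85] turn -0.002
```

```bash
python3 -m jog '[[0.4,0,0.08,1,0],[0.4,0,0,1,0],[0.4,0,0,1,0],[0.4,0,0,1,0],[0.4,0,0,1,0],[0.4,0,0,1,0],[0.4,0,0,0.8,0],[0.4,0,0,0,0],[0,0,0,0,0],[0,0,0,0,0],[0,0,0,0,0],[0,0,0,0,0]]'
python3 -m jog '[[0,0,0,0,0],[0,0,0,0,0],[0,0,0,0,0],[0,0,0,0,0]]'
python3 go.py .4204,.2267,.104,136.7
python3 -m jog '[[0,0,0,-0.65,0],[0,0,0,-1,0],[0,0,0,-1,0],[0,0,0,-1,0],[0,0,0,0,0]]'
python3 go.py .6003,.1298,.1765,135.7
```

```text
time_s: 14.85
tool_pos: [0.4209, 0.2269, 0.1067]
tool_rot: [179.9, 0.0, 136.6]
force: [-0.6, 0.2, 0.7]
grip_width: 0.0156
grasp_force: 0.0
time_s: 15.18
tool_pos: [0.4205, 0.2269, 0.1063]
tool_rot: [179.9, 0.0, 136.6]
force: [-1.1, -0.2, 4.4]
grip_width: 0.0076
grasp_force: 30.0
shift [-0.   -0.01  0.12] turn -0.002
time_s: 15.6
tool_pos: [0.4218, 0.2275, 0.1819]
tool_rot: [179.7, 0.1, 136.6]
force: [1.7, 0.3, -2.2]
grip_width: 0.0078
grasp_force: 30.0
shift [-9.84  2.58  0.29] turn 0.02
```

```bash
python3 -m jog '[[0,-0.98,0.26,0,0],[0,-0.98,0.26,0,0],[0,-0.98,0.26,0,0],[0,-0.98,0.26,0,0],[0,-0.98,0.26,0,0],[0,-0.98,0.26,0,0],[0,-0.98,0.26,0,0],[0,-0.98,0.26,0,0],[0,-0.98,0.26,0,0],[0,-0.98,0.26,0,0.02],[0,0,0,0,0],[0,0,0,0,0]]'
python3 hang.py 0
```

```text
time_s: 16.6
tool_pos: [0.5979, 0.1283, 0.1767]
tool_rot: [-179.8, -0.0, 135.6]
force: [-0.2, -0.5, -1.8]
grip_width: 0.0078
grasp_force: 30.0
tcp along -0.0006 out 0.1328 z 0.1767
scene peg [[-0.0036, 0.1367], [0.003, 0.1433], [0.0073, 0.1473]]
   plate 186 [[-0.0212, 0.1225, 0.0914], [0.0333, 0.1431, 0.1775]]
   foot 370 [[-0.029, 0.1048, 0.0717], [0.0327, 0.1628, 0.0836]]
side peg [[-0.0075, 0.1393], [-0.0037, 0.145], [0.0035, 0.149]]
   plate 381 [[-0.0346, 0.1222, 0.092], [0.0248, 0.1369, 0.1784]]
   foot 423 [[-0.0336, 0.1037, 0.0729], [0.0252, 0.1619, 0.0859]]
```

```bash
python3 -m jog '[[0,0,0.5,0,0],[0,0,0.5,0,0],[0,0,0.5,0,0],[0,0,0.5,0,0],[0,0,0.5,0,0],[0,0,0.5,0,0],[0,0,0.5,0,0],[0,0,0.5,0,0],[0,0,0.1,0,0],[0,0,0,0,0]]'
python3 -m jog '[[0,0,0,0.2,0],[0,0,0,0.2,0],[0,0,0,0,0]]'
python3 hang.py 0
```

```text
time_s: 17.53
tool_pos: [0.6557, 0.1891, 0.1782]
tool_rot: [-180.0, -0.0, 135.8]
force: [0.1, 0.2, -1.5]
grip_width: 0.0073
grasp_force: 30.0
time_s: 17.78
tool_pos: [0.6554, 0.1875, 0.1705]
tool_rot: [180.0, 0.0, 135.6]
force: [0.8, 0.2, -2.1]
grip_width: 0.0079
grasp_force: 30.0
tcp along -0.0009 out 0.0502 z 0.1705
scene peg [[-0.0029, 0.137], [0.0043, 0.1432], [0.0151, 0.1531]]
   plate 217 [[-0.0198, 0.0399, 0.0926], [0.0311, 0.0613, 0.1791]]
   foot 270 [[-0.0294, 0.032, 0.0649], [0.0318, 0.0808, 0.0855]]
side peg [[-0.0176, 0.1391], [-0.0051, 0.1457], [0.0022, 0.1521]]
   plate 330 [[-0.0326, 0.0386, 0.0922], [0.0226, 0.0551, 0.1787]]
   foot 325 [[-0.0324, 0.0353, 0.0666], [0.0261, 0.0806, 0.0855]]
```

Release, retreat up, and move on to bracket A (plate along x, yaw 180).

```bash
python3 -m jog '[[0.25,0,0,0,0],[0.25,0,0,0,0],[0.25,0,0,0,0],[0.25,0,0,0,0]]'
python3 -m jog '[[0.25,0,0,-0.5,0],[0.25,0,0,-1,0],[0.25,0,0,-1,0],[0.25,0,0,-1,0],[0.25,0,0,0,0]]'
python3 hang.py 0; python3 br.py .32 .323 scene side;  python3 go.py .3213,.3232,.24,178.5
```

```text
time_s: 18.22
tool_pos: [0.6555, 0.1883, 0.1709]
tool_rot: [180.0, 0.0, 135.7]
force: [0.1, 0.1, -1.2]
grip_width: 0.0206
grasp_force: 0.0
time_s: 18.63
tool_pos: [0.6577, 0.1886, 0.2466]
tool_rot: [179.6, 0.2, 135.7]
force: [1.2, 0.7, 0.9]
grip_width: 0.0219
grasp_force: 0.0
tcp along 0.0 out 0.0478 z 0.2466
scene peg [[-0.0153, 0.1364], [0.0032, 0.1438], [0.0147, 0.152]]
   plate 248 [[-0.0299, 0.0463, 0.0919], [0.0306, 0.0572, 0.1783]]
   foot 260 [[-0.027, 0.031, 0.0659], [0.0326, 0.0809, 0.0855]]
side peg [[-0.0175, 0.1383], [-0.0034, 0.146], [0.0158, 0.1523]]
   plate 414 [[-0.0323, 0.039, 0.0931], [0.026, 0.0548, 0.1786]]
   foot 326 [[-0.032, 0.0353, 0.0667], [0.0256, 0.0802, 0.0863]]
scene (array([0.3231, 0.3217]), np.float64(-2.1), np.float64(0.06), 53)
side (array([0.3204, 0.3248]), np.float64(178.3), np.float64(0.0575), 168)
shift [ 1.665e+01 -6.820e+00  1.000e-02] turn -0.951
```

```bash
python3 -m jog '[[0.4,0.98,-0.4,0,0],[0.4,0.98,-0.4,0,0],[0.4,0.98,-0.4,0,0],[0.4,0.98,-0.4,0,0],[0.4,0.98,-0.4,0,0],[0.4,0.98,-0.4,0,0],[0.4,0.98,-0.4,0,0],[0.4,0.98,-0.4,0,0],[0.4,0.98,-0.4,0,0],[0.4,0.98,-0.4,0,0],[0.4,0.98,-0.4,0,0],[0.4,0.98,-0.4,0,0]]'
python3 -m jog '[[0.4,0.98,-0.4,0,0],[0.4,0.98,-0.4,0,0],[0.4,0.98,-0.4,0,0],[0.4,0.98,-0.4,0,0],[0.4,0.98,-0.4,0,-0.136],[0.4,0,0,0,-0.136],[0.4,0,0,0,-0.136],[0.4,0,0,0,-0.136],[0.4,0,0,0,-0.136],[0.4,0,0,0,-0.136],[0.4,0,0,0,-0.136],[0.4,0,0,0,0]]'
python3 br.py .322 .323 wrist; python3 go.py .3213,.3232,.105,178.3
```

```text
time_s: 19.83
tool_pos: [0.4184, 0.2837, 0.2394]
tool_rot: [-179.9, -0.0, 135.7]
force: [-0.4, 0.3, -0.5]
grip_width: 0.0348
grasp_force: 0.0
time_s: 20.83
tool_pos: [0.3214, 0.3232, 0.2395]
tool_rot: [-179.9, -0.1, 178.7]
force: [-0.2, 0.4, -1.2]
grip_width: 0.0348
grasp_force: 0.0
wrist (array([0.3198, 0.3243]), np.float64(-2.0), np.float64(0.0591), 781)
shift [0.   0.01 6.73] turn 0.003
```

```bash
python3 -m jog '[[0.4,0.03,-0.02,1,0],[0.4,0,0,1,0],[0.4,0,0,1,0],[0.4,0,0,1,0],[0.4,0,0,1,0],[0.4,0,0,1,0],[0.4,0,0,0.75,0],[0.4,0,0,0,0],[0,0,0,0,0],[0,0,0,0,0],[0,0,0,0,0],[0,0,0,0,0]]'
python3 -m jog '[[0,0,0,0,0],[0,0,0,0,0],[0,0,0,0,0],[0,0,0,0,0]]'
python3 -m jog '[[0,0,0,-0.65,0],[0,0,0,-1,0],[0,0,0,-1,0],[0,0,0,-1,0],[0,0,0,0,0]]'
python3 -m jog '[[0,0,0,0,0.136],[0,0,0,0,0.136],[0,0,0,0,0.136],[0,0,0,0,0.136],[0,0,0,0,0.136],[0,0,0,0,0.136],[0,0,0,0,0.136],[0,0,0,0,0]]'
python3 go.py .5288,.1926,.178,135.7
```

```text
time_s: 21.88
tool_pos: [0.3219, 0.3239, 0.1067]
tool_rot: [179.9, 0.1, 178.5]
force: [-0.9, 0.3, 0.5]
grip_width: 0.0156
grasp_force: 0.0
time_s: 22.22
tool_pos: [0.3216, 0.3238, 0.1062]
tool_rot: [179.9, 0.0, 178.5]
force: [0.2, 0.6, 3.1]
grip_width: 0.0077
grasp_force: 30.0
time_s: 22.63
tool_pos: [0.3228, 0.3248, 0.1819]
tool_rot: [179.7, 0.2, 178.5]
force: [0.2, 1.0, -2.5]
grip_width: 0.0075
grasp_force: 30.0
time_s: 23.3
tool_pos: [0.3208, 0.3226, 0.1772]
tool_rot: [-179.9, 0.0, 135.5]
force: [-0.0, -0.8, -2.7]
grip_width: 0.0076
grasp_force: 30.0
shift [-11.97   2.64  -0.04] turn -0.004
```

```bash
python3 -m jog '[[0,-1,0.22,0,0],[0,-1,0.22,0,0],[0,-1,0.22,0,0],[0,-1,0.22,0,0],[0,-1,0.22,0,0],[0,-1,0.22,0,0],[0,-1,0.22,0,0],[0,-1,0.22,0,0],[0,-1,0.22,0,0],[0,-1,0.22,0,0],[0,-1,0.22,0,0],[0,-1,0.22,0,0]]'
python3 -m jog '[[0,0,0,0,0],[0,0,0,0,0]]'
python3 hang.py -.095
```

```text
time_s: 24.3
tool_pos: [0.5303, 0.1926, 0.1774]
tool_rot: [-179.9, -0.0, 135.9]
force: [0.1, 0.5, -2.2]
grip_width: 0.0081
grasp_force: 30.0
time_s: 24.47
tool_pos: [0.5302, 0.1921, 0.1774]
tool_rot: [-179.9, 0.0, 135.7]
force: [-0.3, 0.9, -1.7]
grip_width: 0.0079
grasp_force: 30.0
tcp along 0.0014 out 0.1345 z 0.1774
scene peg [[-0.0023, 0.1372], [0.0035, 0.1436], [0.008, 0.1475]]
   plate 165 [[-0.0228, 0.1242, 0.091], [0.0347, 0.1446, 0.1791]]
   foot 308 [[-0.0257, 0.1065, 0.0728], [0.0332, 0.1645, 0.0839]]
side peg [[-0.0076, 0.1395], [-0.0037, 0.1448], [0.003, 0.1488]]
   plate 414 [[-0.031, 0.1237, 0.091], [0.0272, 0.1393, 0.1784]]
   foot 459 [[-0.031, 0.1052, 0.0739], [0.0274, 0.163, 0.086]]
```

```bash
python3 -m jog '[[0,0,0.5,0,0],[0,0,0.5,0,0],[0,0,0.5,0,0],[0,0,0.5,0,0],[0,0,0.5,0,0],[0,0,0.5,0,0],[0,0,0.5,0,0],[0,0,0.5,0,0],[0,0,0.2,0,0],[0,0,0,0,0]]'
python3 -m jog '[[0,0,0,0.2,0],[0,0,0,0.2,0],[0,0,0,0,0],[0.25,0,0,0,0],[0.25,0,0,0,0],[0.25,0,0,0,0],[0.25,0,0,0,0]]'
python3 -m jog '[[0.25,0,0,-0.5,0],[0.25,0,0,-1,0],[0.25,0,0,-1,0],[0.25,0,0,-1,0],[0.25,0,0,0,0]]'
python3 - <<'E'
from meas import *
cs=[cam('scene'),cam('side')]; save(cs[0],'scene2.png')
for c in cs:
    P,C=merged(c)
    for b in [((.22,.42),(-.42,-.2)),((.38,.56),(-.22,-.02))]:
        Q=box(P,*b,(.044,.053)); print(rect(Q) if len(Q)>20 else 0)
E
```

```text
time_s: 25.4
tool_pos: [0.5892, 0.2546, 0.1782]
tool_rot: [-180.0, 0.0, 135.8]
force: [0.1, 0.3, -1.5]
grip_width: 0.008
grasp_force: 30.0
time_s: 25.98
tool_pos: [0.5887, 0.2536, 0.1709]
tool_rot: [180.0, 0.0, 135.7]
force: [0.3, -0.2, -0.3]
grip_width: 0.0203
grasp_force: 0.0
time_s: 26.4
tool_pos: [0.5909, 0.2543, 0.2463]
tool_rot: [179.5, 0.1, 135.7]
force: [0.9, -0.5, 1.1]
grip_width: 0.0216
grasp_force: 0.0
(array([ 323.5, -321.5]), array([51.3, 95.9]), 7.3, 529)
(array([ 468.6, -104.5]), array([95.4, 51.1]), 86.3, 482)
(array([ 321.1, -319.4]), array([ 50.4, 101. ]), 7.2, 386)
(array([ 465.4, -101.8]), array([101.5,  48.2]), 86.2, 511)
```

View pics/scene2.png

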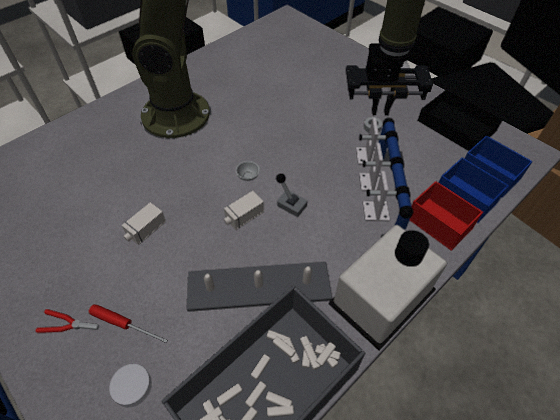

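```bash
python3 -m jog '[[0.75,0,0,0,0.157],[0.75,0,0,0,0.157],[0.75,0,0,0,0.157],[0.75,0,0,0,0.157],[0.75,0,0,0,0.157],[0.75,0,0,0,0.157],[0.75,0,0,0,0.157],[0.75,0,0,0,0]]'
python3 go.py .4645,-.1405,.24,86.2
```

```text
time_s: 27.17
tool_pos: [0.588, 0.2534, 0.2393]
tool_rot: [-179.9, 0.1, 86.1]
force: [0.7, 0.1, 0.2]
grip_width: 0.063
grasp_force: 0.0
shift [-20.07  -4.81  -0.  ] turn -0.003
```

```bash
python3 -m jog '[[0.75,-1,-0.24,0,0],[0.75,-1,-0.24,0,0],[0.75,-1,-0.24,0,0],[0.75,-1,-0.24,0,0],[0.75,-1,-0.24,0,0],[0.75,-1,-0.24,0,0],[0.75,-1,-0.24,0,0],[0.75,-1,-0.24,0,0],[0.75,-1,-0.24,0,0],[0.75,-1,-0.24,0,0],[0.75,-1,-0.24,0,0],[0.75,-1,-0.24,0,0]]'
python3 -m jog '[[0.75,-1,-0.24,0,0],[0.75,-1,-0.24,0,0],[0.75,-1,-0.24,0,0],[0.75,-1,-0.24,0,0],[0.75,-1,-0.24,0,0],[0.75,-1,-0.24,0,0],[0.75,-1,-0.24,0,0],[0.75,-1,-0.24,0,0],[0.75,0,0,1,0],[0.75,0,0,1,0],[0.75,0,0,1,0],[0.75,0,0,0,0]]'
python3 - <<'E'
from meas import *
c=cam('wrist'); P,C=merged(c); Q=box(P,(.38,.56),(-.22,-.02),(.044,.053)); print(rect(Q)); 
N=box(P,(.38,.56),(-.22,-.02),(.027,.04)); N=N[N[:,1]<-.15]; print('nozzle',N.mean(0).round(4),N.min(0).round(4),N.max(0).round(4),len(N))
save(c,'w1.png')
E
python3 go.py .4645,-.1405,.024,86.2
```

```text
time_s: 28.17
tool_pos: [0.5148, 0.016, 0.2405]
tool_rot: [180.0, -0.0, 86.3]
force: [0.1, 0.3, 0.6]
grip_width: 0.0656
grasp_force: 0.0
time_s: 29.17
tool_pos: [0.4636, -0.1395, 0.1773]
tool_rot: [-179.7, -0.0, 86.2]
force: [-0.0, 0.0, -0.4]
grip_width: 0.0654
grasp_force: 0.0
(array([447.1, -70.6]), array([95.2, 48.9]), 80.5, 8115)
shift [-0.04  0.02  7.76] turn 0.001<stdin>:3: RuntimeWarning: Mean of empty slice.
  ret = um.true_divide(
Traceback (most recent call last):
ValueError: zero-size array to reduction operation minimum which has no identity
```

```bash
cat > hs.py <<'E'
import sys; from meas import *
x,y=map(float,sys.argv[1:3])
for n in sys.argv[3:]:
    P,C=merged(n); Q=box(P,(x-.09,x+.09),(y-.09,y+.09),(.044,.053)); print(n,rect(Q) if len(Q)>20 else len(Q))
E
python3 hs.py .447 -.071 wrist scene side; python3 hs.py .322 -.32 scene side
python3 go.py .4409,-.1076,.177,80.5
```

```text
wrist (array([456.7, -49. ]), array([149.9,  69.7]), 66.1, 8038)
scene (array([463.2, -48.4]), array([158.9,  70.7]), 64.2, 418)
side (array([458.7, -42.3]), array([163.8,  69.8]), 64.7, 553)
scene (array([ 323.7, -321.8]), array([50.3, 95.2]), 8.3, 527)
side (array([ 320.7, -319.6]), array([ 50.5, 100.2]), 7.0, 377)
shift [ 1.5  -1.43  0.24] turn 0.128
```

```bash
python3 -m jog '[[0.75,0.75,-0.72,0.2,0],[0.75,0.75,-0.72,0,0.128],[0.75,0,0,0,0],[0.75,0,0,0,0]]'
python3 - <<'E'
from meas import *
for n in ('wrist','scene','side'):
    c=cam(n); P,C=merged(c); print(n,rect(box(P,(.38,.56),(-.15,-.022),(.044,.053))))
    if n!='scene': save(c,n+'5.png')
cv2.imwrite('pics/c5.png',np.hstack([cv2.resize(cv2.imread('pics/wrist5.png'),(400,300)),cv2.resize(cv2.imread('pics/side5.png')[120:300,220:460],(400,300))]))
E
python3 go.py .4409,-.1076,.024,80.5
```

```text
time_s: 29.8
tool_pos: [0.4403, -0.1068, 0.1774]
tool_rot: [179.9, -0.1, 80.7]
force: [0.0, -0.0, 0.3]
grip_width: 0.0653
grasp_force: 0.0
wrist (array([447.3, -71. ]), array([95.1, 49. ]), 80.3, 7450)
scene (array([450.7, -73.3]), array([95. , 50.8]), 79.7, 450)
side (array([446.5, -69.7]), array([96.1, 48.2]), 80.7, 524)
shift [ 0.03 -0.01  7.66] turn -0.0
```

View pics/c5.png

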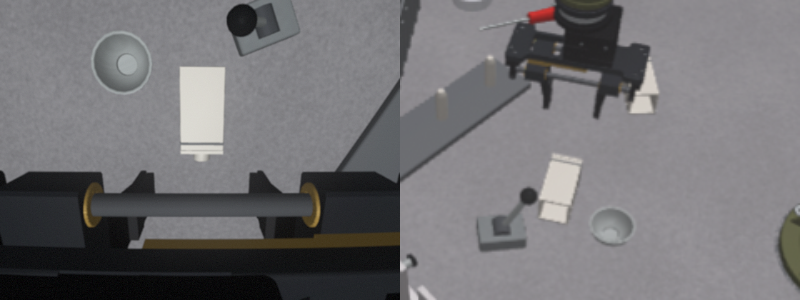

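```bash
python3 -m jog '[[0.75,0,0,1,0],[0.75,0,0,1,0],[0.75,0,0,1,0],[0.75,0,0,1,0],[0.75,0,0,1,0],[0.75,0,0,1,0],[0.75,0,0,1,0],[0.75,0,0,0.6,0],[0.75,0,0,0,0],[0,0,0,0,0],[0,0,0,0,0],[0,0,0,0,0]]' 4
python3 -m jog '[[0,0,0,0,0],[0,0,0,0,0],[0,0,0,0,0],[0,0,0,0,0]]'
python3 -m jog '[[0,0,0,-0.5,0],[0,0,0,-0.5,0],[0,0,0,-0.5,0],[0,0,0,-0.5,0],[0,0,0,-0.5,0],[0,0,0,-0.5,0],[0,0,0,-0.5,0],[0,0,0,-0.5,0],[0,0,0,-0.5,0],[0,0,0,-0.5,0],[0,0,0,0,0]]'
cat > held.py <<'E'
# where the held housing's points are, in tool axes (x along, y, height above TCP)
from meas import *
T=tool(); 
for n in ('scene','side'):
    P,C=merged(n); S=(P-T[:3,3])@T[:3,:3]; S[:,2]*=-1
    w=C.mean(1)>95; Q=box(S[w],(-.12,.12),(-.03,.03),(-.12,.04)); Q=Q[Q[:,2]+T[2,3]>.012]
    print(n,len(Q),np.percentile(Q,[1,50,99],axis=0).round(3).tolist() if len(Q) else '')
E
python3 held.py
python3 - <<'E'
from h import *
c=cam('side'); save(c,'side6.png')
d=cam('scene'); cv2.imwrite('pics/c6.png',np.hstack([cv2.resize(c['color'][100:280,220:460,::-1],(400,300)),cv2.resize(d['color'][100:280,130:370,::-1],(400,300))]))
E
```

```text
time_s: 30.95
tool_pos: [0.441, -0.1078, 0.0256]
tool_rot: [179.9, -0.0, 80.5]
force: [-0.0, -0.1, 0.0]
grip_width: 0.0523
grasp_force: 0.0
time_s: 31.28
tool_pos: [0.4409, -0.1076, 0.0255]
tool_rot: [179.9, -0.0, 80.5]
force: [0.3, -0.1, 6.2]
grip_width: 0.0478
grasp_force: 4.0
time_s: 32.2
tool_pos: [0.4413, -0.1076, 0.1267]
tool_rot: [179.8, -0.1, 80.5]
force: [0.4, -0.3, -0.7]
grip_width: 0.0478
grasp_force: 4.0
scene 161 [[-0.025, -0.021, -0.026], [0.069, -0.002, 0.02], [0.083, 0.026, 0.024]]
side 899 [[-0.008, -0.025, -0.027], [0.056, -0.001, 0.02], [0.088, 0.025, 0.025]]
```

View pics/c6.png

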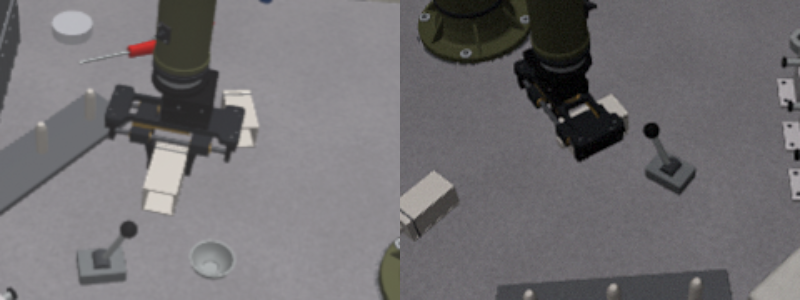

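```bash
python3 -m jog '[[0,0,0,0,0],[0,0,0,0,0],[0,0,0,0,0]]' 3; python3 held.py
python3 -m jog '[[0,0,0,-1,0],[0,0,0,-1,0],[0,0,0,1,0],[0,0,0,1,0],[0,0,0,-1,0],[0,0,0,-1,0],[0,0,0,0,0]]' 3; python3 held.py
```

```text
time_s: 32.65
tool_pos: [0.4396, -0.1075, 0.1241]
tool_rot: [-180.0, 0.0, 80.5]
force: [-0.7, 0.4, -1.7]
grip_width: 0.048
grasp_force: 3.0
scene 165 [[-0.025, -0.022, -0.024], [0.068, -0.003, 0.02], [0.083, 0.026, 0.023]]
side 894 [[-0.009, -0.024, -0.026], [0.055, -0.0, 0.021], [0.087, 0.025, 0.026]]
time_s: 33.33
tool_pos: [0.4419, -0.1079, 0.1672]
tool_rot: [179.7, -0.0, 80.5]
force: [1.1, -1.3, -1.4]
grip_width: 0.0481
grasp_force: 3.0
scene 87 [[-0.026, -0.023, -0.09], [-0.02, 0.012, -0.007], [0.031, 0.028, -0.003]]
side 903 [[-0.019, -0.025, -0.084], [0.031, -0.002, -0.026], [0.052, 0.023, 0.015]]
```

```bash
python3 -m jog '[[0,0,0,-0.5,0],[0,0,0,-1,0],[0,0,0,1,0],[0,0,0,0.5,0],[0,0,0,0,0],[0,0,0,0,0]]' 3; python3 held.py
python3 - <<'E'
from h import *
c=cam('side'); d=cam('scene'); cv2.imwrite('pics/c7.png',np.hstack([cv2.resize(c['color'][100:280,220:460,::-1],(400,300)),cv2.resize(d['color'][100:280,130:370,::-1],(400,300))]))
E
```

```text
time_s: 33.93
tool_pos: [0.4386, -0.1074, 0.1635]
tool_rot: [-179.8, 0.1, 80.5]
force: [-1.2, -0.8, -1.4]
grip_width: 0.0479
grasp_force: 3.0
scene 85 [[-0.025, -0.021, -0.094], [-0.02, 0.011, -0.007], [0.021, 0.028, -0.002]]
side 895 [[-0.018, -0.024, -0.08], [0.031, -0.001, -0.025], [0.052, 0.025, 0.017]]
```

View pics/c7.png

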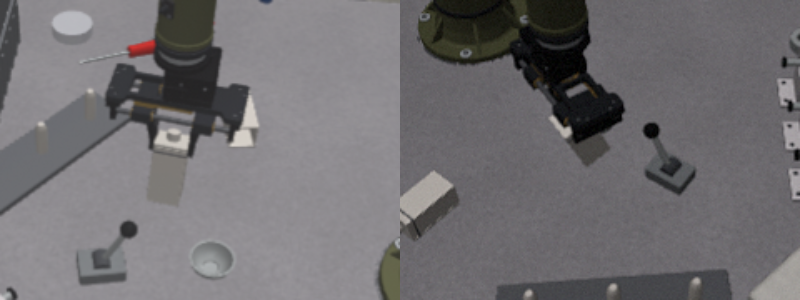

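```bash
cat > ang.py <<'E'
from meas import *
T=tool()
for n in ('side','scene'):
    P,C=merged(n); S=(P-T[:3,3])@T[:3,:3]; S[:,2]*=-1
    w=C.mean(1)>50; Q=box(S[w],(-.12,.12),(-.02,.02),(-.12,.03)); Q=Q[Q[:,2]+T[2,3]>.012]
    print(n,[(z,np.percentile(box(Q,(-1,1),(-1,1),(z,z+.01))[:,0],[5,50,95]).round(3).tolist(),len(box(Q,(-1,1),(-1,1),(z,z+.01)))) for z in np.arange(-.11,.03,.01).round(3) if len(box(Q,(-1,1),(-1,1),(z,z+.01)))>4])
E
python3 ang.py
```

```text
side [(np.float64(-0.09), [0.047, 0.049, 0.05], 10), (np.float64(-0.08), [0.045, 0.049, 0.053], 61), (np.float64(-0.07), [0.043, 0.045, 0.049], 59), (np.float64(-0.06), [0.039, 0.043, 0.046], 62), (np.float64(-0.05), [0.036, 0.039, 0.042], 60), (np.float64(-0.04), [0.033, 0.036, 0.04], 60), (np.float64(-0.03), [0.029, 0.033, 0.037], 66), (np.float64(-0.02), [0.025, 0.029, 0.032], 68), (np.float64(-0.01), [-0.019, 0.024, 0.029], 106), (np.float64(-0.0), [0.0, 0.015, 0.024], 132), (np.float64(0.01), [-0.011, 0.0, 0.007], 44)]
scene [(np.float64(-0.01), [-0.025, -0.02, -0.013], 52)]
```

```bash
python3 -m jog '[[0,0,0,-1,0],[0,0,0,-1,0],[0,0,0,1,0],[0,0,0,1,0],[0,0,0,-1,0],[0,0,0,-1,0],[0,0,0,1,0],[0,0,0,1,0],[0,0,0,0,0]]' 3; python3 ang.py
```

```text
time_s: 34.98
tool_pos: [0.4378, -0.1072, 0.1622]
tool_rot: [-179.7, 0.0, 80.5]
force: [-0.9, 1.0, -1.2]
grip_width: 0.048
grasp_force: 3.0
side [(np.float64(-0.09), [0.036, 0.04, 0.043], 49), (np.float64(-0.08), [0.036, 0.039, 0.041], 52), (np.float64(-0.07), [0.032, 0.036, 0.039], 59), (np.float64(-0.06), [0.031, 0.034, 0.038], 50), (np.float64(-0.05), [0.029, 0.032, 0.035], 54), (np.float64(-0.04), [0.028, 0.031, 0.035], 51), (np.float64(-0.03), [0.026, 0.029, 0.031], 55), (np.float64(-0.02), [0.024, 0.027, 0.029], 59), (np.float64(-0.01), [-0.02, 0.022, 0.026], 113), (np.float64(-0.0), [0.001, 0.014, 0.026], 121), (np.float64(0.01), [-0.008, 0.001, 0.008], 37)]
scene [(np.float64(-0.1), [-0.008, -0.008, -0.007], 5), (np.float64(-0.09), [-0.011, -0.01, -0.009], 7), (np.float64(-0.08), [-0.012, -0.012, -0.011], 8), (np.float64(-0.07), [-0.015, -0.014, -0.013], 5), (np.float64(-0.06), [-0.017, -0.016, -0.015], 8), (np.float64(-0.05), [-0.019, -0.018, -0.017], 7), (np.float64(-0.04), [-0.021, -0.02, -0.019], 9), (np.float64(-0.03), [-0.023, -0.022, -0.021], 5), (np.float64(-0.02), [-0.024, -0.024, -0.023], 8), (np.float64(-0.01), [-0.025, -0.021, -0.013], 52)]
```

```bash
python3 go.py .652,-.224,.2,80.5
python3 -m jog '[[0,-0.3,0.7,-0.3,0],[0,-0.5,0.9,-0.3,0],[0,-0.5,0.9,-0.3,0],[0,-0.5,0.9,-0.3,0],[0,-0.5,0.9,-0.3,0],[0,-0.5,0.9,-0.3,0],[0,0,0.9,0,0],[0,0,0.9,0,0],[0,0,0.9,0,0],[0,0,0.9,0,0],[0,0,0.9,0,0],[0,0,0.9,0,0]]' 3
python3 -m jog '[[0,0,0,0,0],[0,0,0,0,0]]' 3
python3 go.py .652,-.224,.2,80.5;  python3 ang.py
```

```text
shift [-3.99 11.44 -1.79] turn -0.001
time_s: 36.08
tool_pos: [0.6414, -0.1971, 0.2014]
tool_rot: [180.0, -0.0, 80.6]
force: [0.4, 0.4, 0.2]
grip_width: 0.0482
grasp_force: 3.0
time_s: 36.25
tool_pos: [0.6406, -0.1974, 0.2009]
tool_rot: [-180.0, 0.0, 80.6]
force: [0.4, -0.1, -0.7]
grip_width: 0.0481
grasp_force: 3.0
shift [-1.22  0.78  0.04] turn 0.001
side [(np.float64(-0.09), [0.034, 0.039, 0.042], 50), (np.float64(-0.08), [0.034, 0.037, 0.04], 49), (np.float64(-0.07), [0.031, 0.035, 0.038], 43), (np.float64(-0.06), [0.03, 0.033, 0.037], 54), (np.float64(-0.05), [0.028, 0.032, 0.035], 52), (np.float64(-0.04), [0.026, 0.029, 0.033], 55), (np.float64(-0.03), [0.026, 0.028, 0.031], 47), (np.float64(-0.02), [0.023, 0.027, 0.03], 56), (np.float64(-0.01), [-0.02, 0.021, 0.028], 99), (np.float64(-0.0), [0.001, 0.015, 0.026], 96), (np.float64(0.01), [-0.008, 0.002, 0.009], 34)]
scene [(np.float64(-0.1), [-0.011, -0.01, -0.009], 6), (np.float64(-0.09), [-0.013, -0.012, -0.011], 8), (np.float64(-0.08), [-0.014, -0.014, -0.013], 7), (np.float64(-0.07), [-0.016, -0.015, -0.015], 6), (np.float64(-0.06), [-0.018, -0.017, -0.016], 11), (np.float64(-0.05), [-0.02, -0.019, -0.018], 6), (np.float64(-0.04), [-0.021, -0.02, -0.02], 10), (np.float64(-0.03), [-0.022, -0.022, -0.022], 5), (np.float64(-0.02), [-0.025, -0.024, -0.024], 13), (np.float64(-0.01), [-0.025, -0.022, -0.001], 49), (np.float64(-0.0), [0.013, 0.017, 0.021], 12)]
```

```bash
python3 -m jog '[[0,-0.6,0.4,0,0],[0,-0.6,0.4,0,0],[0,0,0,0,0],[0,0,0,0.5,0],[0,0,0,0.5,0],[0,0,0,0.5,0],[0,0,0,0.5,0],[0,0,0,0.5,0],[0,0,0,0.5,0],[0,0,0,0.5,0],[0,0,0,0.5,0],[0,0,0,0,0]]' 3
python3 ang.py
python3 -m jog '[[0,0,0,0.2,0],[0,0,0,0.2,0],[0,0,0,0,0]]' 3
python3 -m jog '[[0,0,0,0.2,0],[0,0,0,0.2,0],[0,0,0,0,0]]' 3
python3 ang.py
```

```text
time_s: 37.35
tool_pos: [0.6502, -0.2233, 0.1176]
tool_rot: [-179.8, -0.0, 80.5]
force: [-0.9, 0.4, -2.0]
grip_width: 0.0477
grasp_force: 3.0
side [(np.float64(-0.11), [-0.095, 0.059, 0.109], 318), (np.float64(-0.1), [-0.093, 0.055, 0.115], 53), (np.float64(-0.09), [0.034, 0.037, 0.039], 38), (np.float64(-0.08), [0.032, 0.035, 0.038], 42), (np.float64(-0.07), [0.03, 0.034, 0.037], 41), (np.float64(-0.06), [0.029, 0.033, 0.036], 40), (np.float64(-0.05), [0.028, 0.03, 0.033], 40), (np.float64(-0.04), [0.025, 0.029, 0.032], 43), (np.float64(-0.03), [0.023, 0.028, 0.031], 50), (np.float64(-0.02), [0.023, 0.027, 0.03], 41), (np.float64(-0.01), [-0.018, 0.013, 0.027], 106), (np.float64(-0.0), [-0.006, 0.01, 0.026], 69), (np.float64(0.01), [-0.008, 0.003, 0.009], 26)]
scene [(np.float64(-0.11), [-0.107, -0.051, 0.104], 549), (np.float64(-0.1), [-0.113, -0.056, -0.011], 13), (np.float64(-0.09), [-0.014, -0.013, -0.013], 6), (np.float64(-0.08), [-0.015, -0.015, -0.014], 5), (np.float64(-0.06), [-0.018, -0.018, -0.017], 6), (np.float64(-0.05), [-0.02, -0.019, -0.019], 7), (np.float64(-0.04), [
[... 825 characters left out ...]
3, 0.033], 45), (np.float64(-0.02), [0.027, 0.029, 0.032], 38), (np.float64(-0.01), [0.026, 0.028, 0.032], 45), (np.float64(-0.0), [-0.016, 0.014, 0.028], 123), (np.float64(0.01), [-0.003, 0.012, 0.028], 59), (np.float64(0.02), [-0.004, 0.004, 0.012], 23)]
scene [(np.float64(-0.1), [-0.103, -0.046, 0.106], 295), (np.float64(-0.09), [-0.107, -0.051, 0.106], 240), (np.float64(-0.08), [-0.014, -0.013, -0.013], 8), (np.float64(-0.07), [-0.015, -0.014, -0.014], 9), (np.float64(-0.06), [-0.016, -0.016, -0.016], 6), (np.float64(-0.05), [-0.018, -0.017, -0.017], 6), (np.float64(-0.0), [-0.022, 0.0, 0.023], 40), (np.float64(0.01), [0.0, 0.011, 0.022], 13), (np.float64(0.02), [0.0, 0.003, 0.008], 10)]
```

```bash
python3 -m jog '[[0,0,0,0.15,0],[0,0,0,0.15,0],[0,0,0,0,0]]' 3
python3 -m jog '[[0.7,0,0,0,0],[0.7,0,0,0,0],[0.7,0,0,0,0],[0.7,0,0,0,0],[0.7,0,0,-0.5,0],[0.7,0,0,-1,0],[0.7,0,0,-1,0],[0.7,0,0,-1,0],[0.7,0,0,-1,0],[0.7,0,0,-1,0],[0.7,0,0,0,0]]' 3
cat > stand.py <<'E'
import sys; from meas import *
x,y=map(float,sys.argv[1:3])
for n in ('scene','side'):
    P,C=merged(n); w=C.mean(1)>60; Q=box(P[w],(x-.04,x+.04),(y-.04,y+.04),(.104,.118)); 
    if len(Q)>20:
        A=np.c_[Q[:,:2]-[x,y],np.ones(len(Q))]; s=np.linalg.lstsq(A,Q[:,2],rcond=None)[0]; print(n,rect(Q),'slope',s.round(3))
    else: print(n,len(Q))
E
python3 stand.py .6535 -.216; python3 hs.py .322 -.32 scene side
```

```text
time_s: 38.3
tool_pos: [0.6519, -0.2239, 0.0982]
tool_rot: [180.0, -0.0, 80.5]
force: [2.0, -0.0, 1.9]
grip_width: 0.0481
grasp_force: 3.0
time_s: 39.22
tool_pos: [0.6533, -0.2255, 0.2141]
tool_rot: [179.6, 0.1, 80.5]
force: [0.2, -0.7, 1.5]
grip_width: 0.0607
grasp_force: 0.0
scene (array([ 656.7, -214.7]), array([48.4, 52. ]), 70.8, 254) slope [-0.014  0.022  0.109]
side (array([ 653.5, -212.7]), array([53.8, 50.2]), 69.5, 223) slope [ 0.004 -0.005  0.11 ]
scene (array([ 323.4, -321.5]), array([49.6, 95.6]), 8.1, 525)
side (array([ 321.6, -319.3]), array([ 50.2, 101.7]), 7.2, 379)
```

```bash
python3 -m jog '[[0.75,0,0,0,-0.127],[0.75,0,0,0,-0.127],[0.75,0,0,0,-0.127],[0.75,0,0,0,0]]' 4
python3 go.py .327,-.357,.2,97.7
```

```text
time_s: 39.75
tool_pos: [0.6509, -0.2237, 0.2072]
tool_rot: [-179.9, -0.1, 97.8]
force: [0.0, -0.2, 0.5]
grip_width: 0.0655
grasp_force: 0.0
shift [ -4.42 -16.94   0.39] turn 0.001
```

```bash
python3 -m jog '[[0.75,-0.26,-1,0,0],[0.75,-0.26,-1,0,0],[0.75,-0.26,-1,0,0],[0.75,-0.26,-1,0,0],[0.75,-0.26,-1,0,0],[0.75,-0.26,-1,0,0],[0.75,-0.26,-1,0,0],[0.75,-0.26,-1,0,0],[0.75,-0.26,-1,0,0],[0.75,-0.26,-1,0,0],[0.75,-0.26,-1,0,0],[0.75,-0.26,-1,0,0]]'
python3 -m jog '[[0.75,-0.26,-1,0,0],[0.75,-0.26,-1,0,0],[0.75,-0.26,-1,0,0],[0.75,-0.26,-1,0,0],[0.75,-0.26,-0.94,0,0],[0.75,0,0,0,0],[0.75,0,0,0,0]]'
python3 hs.py .322 -.32 wrist scene side; python3 go.py .327,-.357,.024,97.7
```

```text
time_s: 40.75
tool_pos: [0.4205, -0.3177, 0.2077]
tool_rot: [-179.9, -0.1, 97.4]
force: [0.2, 0.5, 0.4]
grip_width: 0.0653
grasp_force: 0.0
time_s: 41.33
tool_pos: [0.3267, -0.3567, 0.2081]
tool_rot: [179.9, -0.1, 97.4]
force: [0.2, 0.6, 1.1]
grip_width: 0.0652
grasp_force: 0.0
wrist (array([ 319.7, -320.5]), array([47.9, 94.9]), 8.1, 6106)
scene (array([ 323.6, -321.7]), array([50.9, 95.1]), 8.1, 540)
side (array([ 321.5, -320.5]), array([ 50.6, 101.2]), 7.5, 385)
shift [-0.05 -0.07  9.22] turn -0.001
```

```bash
python3 -m jog '[[0.75,0,0,1,0],[0.75,0,0,1,0],[0.75,0,0,1,0],[0.75,0,0,1,0],[0.75,0,0,1,0],[0.75,0,0,1,0],[0.75,0,0,1,0],[0.75,0,0,1,0],[0.75,0,0,1,0],[0.75,0,0,0.15,0],[0.75,0,0,0,0],[0,0,0,0,0]]' 4
python3 -m jog '[[0,0,0,0,0],[0,0,0,0,0],[0,0,0,0,0],[0,0,0,0,0],[0,0,0,0,0],[0,0,0,0,0]]' 
python3 -m jog '[[0,0,0,-0.5,0],[0,0,0,-0.5,0],[0,0,0,-0.5,0],[0,0,0,-0.5,0],[0,0,0,-0.5,0],[0,0,0,-0.5,0],[0,0,0,-0.5,0],[0,0,0,-0.5,0],[0,0,0,-0.5,0],[0,0,0,-0.5,0],[0,0,0,-0.5,0],[0,0,0,0,0]]'
python3 -m jog '[[0,0,0,0,0],[0,0,0,-1,0],[0,0,0,-1,0],[0,0,0,1,0],[0,0,0,1,0],[0,0,0,-1,0],[0,0,0,-1,0],[0,0,0,0,0]]' 3; python3 ang.py
```

```text
time_s: 42.48
tool_pos: [0.328, -0.3569, 0.026]
tool_rot: [-180.0, 0.0, 97.7]
force: [0.9, -0.2, -0.7]
grip_width: 0.0631
grasp_force: 0.0
time_s: 42.98
tool_pos: [0.3281, -0.3572, 0.0265]
tool_rot: [179.9, 0.0, 97.6]
force: [-0.4, 0.7, 6.0]
grip_width: 0.0483
grasp_force: 4.0
time_s: 43.98
tool_pos: [0.3285, -0.3576, 0.1377]
tool_rot: [179.8, 0.1, 97.6]
force: [1.0, -0.8, -1.3]
grip_width: 0.0479
grasp_force: 4.0
time_s: 44.65
tool_pos: [0.3284, -0.3579, 0.1775]
tool_rot: [179.9, 0.1, 97.6]
force: [1.4, -1.2, -1.4]
grip_width: 0.048
grasp_force: 3.0
side [(np.float64(-0.09), [0.043, 0.046, 0.05], 31), (np.float64(-0.08), [0.04, 0.045, 0.049], 40), (np.float64(-0.07), [0.036, 0.042, 0.046], 51), (np.float64(-0.06), [0.033, 0.039, 0.043], 48), (np.float64(-0.05), [0.032, 0.036, 0.04], 49), (np.float64(-0.04), [0.029, 0.033, 0.037], 47), (np.float64(-0.03), [0.026, 0.031, 0.035], 54), (np.float64(-0.02), [0.024, 0.028, 0.032], 45), (np.float64(-0.01), [-0.022, 0.023, 0.03], 76), (np.float64(-0.0), [-0.001, 0.014, 0.026], 86), (np.float64(0.01), [-0.009, 0.002, 0.009], 29)]
scene [(np.float64(-0.02), [-0.023, -0.021, -0.015], 13), (np.float64(-0.01), [-0.023, -0.021, -0.015], 23)]
```

```bash
python3 -m jog '[[0,0,0,-1,0],[0,0,0,-1,0],[0,0,0,1,0],[0,0,0,1,0],[0,0,0,-1,0],[0,0,0,-1,0],[0,0,0,1,0],[0,0,0,1,0],[0,0,0,0,0]]' 3; python3 ang.py; python3 go.py .583,-.3125,.2,97.6
```

```text
time_s: 45.5
tool_pos: [0.3252, -0.3544, 0.1717]
tool_rot: [-179.7, -0.3, 97.6]
force: [-0.6, 1.4, -1.8]
grip_width: 0.048
grasp_force: 3.0
side [(np.float64(-0.1), [0.032, 0.038, 0.039], 9), (np.float64(-0.09), [0.034, 0.037, 0.041], 50), (np.float64(-0.08), [0.031, 0.035, 0.039], 40), (np.float64(-0.07), [0.03, 0.034, 0.038], 46), (np.float64(-0.06), [0.029, 0.032, 0.037], 41), (np.float64(-0.05), [0.027, 0.031, 0.034], 43), (np.float64(-0.04), [0.026, 0.029, 0.035], 47), (np.float64(-0.03), [0.024, 0.028, 0.032], 46), (np.float64(-0.02), [0.022, 0.027, 0.03], 51), (np.float64(-0.01), [-0.018, 0.016, 0.028], 95), (np.float64(-0.0), [-0.004, 0.011, 0.028], 67), (np.float64(0.01), [-0.006, 0.003, 0.009], 18)]
scene [(np.float64(-0.1), [-0.012, -0.012, -0.012], 5), (np.float64(-0.09), [-0.014, -0.013, -0.013], 8), (np.float64(-0.08), [-0.015, -0.014, -0.014], 6), (np.float64(-0.07), [-0.017, -0.016, -0.015], 8), (np.float64(-0.06), [-0.018, -0.018, -0.017], 7), (np.float64(-0.05), [-0.02, -0.019, -0.018], 6), (np.float64(-0.04), [-0.021, -0.02, -0.02], 8), (np.float64(-0.03), [-0.022, -0.021, -0.021], 5), (np.float64(-0.02), [-0.024, -0.024, -0.023], 10), (np.float64(-0.01), [-0.025, -0.022, -0.016], 30)]
shift [ 0.46 13.   -1.31] turn 0.0
```

```bash
python3 -m jog '[[0,0,0.7,-0.3,0],[0,0.1,0.9,-0.3,0],[0,0.1,0.9,-0.3,0],[0,0.1,0.9,-0.3,0],[0,0.1,0.9,-0.3,0],[0,0,0.9,0,0],[0,0,0.9,0,0],[0,0,0.9,0,0],[0,0,0.9,0,0],[0,0,0.9,0,0],[0,0,0.9,0,0],[0,0,0.9,0,0]]' 3
python3 -m jog '[[0,0,0.9,0,0],[0,0,0.9,0,0],[0,0,0.6,0,0],[0,0,0,0,0],[0,0,0,0,0]]' 3
python3 go.py .583,-.3125,.2,97.6;  python3 ang.py
```

```text
time_s: 46.6
tool_pos: [0.5379, -0.3201, 0.2059]
tool_rot: [180.0, -0.0, 97.7]
force: [0.2, -0.4, -0.9]
grip_width: 0.0481
grasp_force: 3.0
time_s: 47.02
tool_pos: [0.5845, -0.3138, 0.2055]
tool_rot: [-179.9, 0.0, 97.7]
force: [-1.2, -0.4, -1.2]
grip_width: 0.0482
grasp_force: 3.0
shift [ 0.07 -0.06  0.27] turn 0.003
side [(np.float64(-0.1), [0.033, 0.036, 0.038], 17), (np.float64(-0.09), [0.032, 0.036, 0.039], 48), (np.float64(-0.08), [0.03, 0.034, 0.038], 46), (np.float64(-0.07), [0.029, 0.033, 0.038], 48), (np.float64(-0.06), [0.029, 0.033, 0.035], 44), (np.float64(-0.05), [0.026, 0.031, 0.034], 50), (np.float64(-0.04), [0.025, 0.029, 0.033], 52), (np.float64(-0.03), [0.024, 0.027, 0.031], 48), (np.float64(-0.02), [0.023, 0.028, 0.031], 46), (np.float64(-0.01), [-0.019, 0.015, 0.028], 128), (np.float64(-0.0), [-0.006, 0.009, 0.026], 58), (np.float64(0.01), [-0.004, 0.002, 0.009], 18)]
scene [(np.float64(-0.1), [-0.014, -0.013, -0.013], 13), (np.float64(-0.09), [-0.015, -0.015, -0.014], 9), (np.float64(-0.08), [-0.017, -0.016, -0.015], 18), (np.float64(-0.07), [-0.018, -0.017, -0.017], 10), (np.float64(-0.06), [-0.019, -0.019, -0.018], 14), (np.float64(-0.05), [-0.021, -0.02, -0.019], 13), (np.float64(-0.04), [-0.022, -0.021, -0.021], 16), (np.float64(-0.03), [-0.023, -0.022, -0.022], 9), (np.float64(-0.02), [-0.025, -0.024, -0.023], 20), (np.float64(-0.01), [-0.025, -0.021, 0.019], 72)]
```

Descend onto peg 3.

```bash
python3 -m jog '[[0,0.07,-0.06,0.3,0],[0,0,0,0.5,0],[0,0,0,0.5,0],[0,0,0,0.5,0],[0,0,0,0.5,0],[0,0,0,0.5,0],[0,0,0,0.5,0],[0,0,0,0.5,0],[0,0,0,0.5,0],[0,0,0,0,0]]' 3
python3 -m jog '[[0,0,0,0.2,0],[0,0,0,0.2,0],[0,0,0,0.2,0],[0,0,0,0.2,0],[0,0,0,0,0]]' 3
python3 -m jog '[[0,0,0,0.15,0],[0,0,0,0.15,0],[0,0,0,0,0]]' 3
python3 -m jog '[[0.7,0,0,0,0],[0.7,0,0,0,0],[0.7,0,0,0,0],[0.7,0,0,0,0],[0.7,0,0,-0.5,0],[0.7,0,0,-1,0],[0.7,0,0,-1,0],[0.7,0,0,-1,0],[0.7,0,0,-1,0],[0.7,0,0,-1,0],[0.7,0,0,0,0]]' 3
python3 stand.py .6535 -.216; python3 stand.py .582 -.3046; for k in .095 0 -.095; do python3 hang.py $k|grep -A0 -E 'plate|foot'; done
```

```text
time_s: 47.95
tool_pos: [0.5816, -0.3121, 0.1168]
tool_rot: [-179.8, -0.1, 97.6]
force: [-0.7, 0.7, -1.2]
grip_width: 0.0479
grasp_force: 3.0
time_s: 48.37
tool_pos: [0.5829, -0.313, 0.1034]
tool_rot: [180.0, -0.0, 97.6]
force: [-1.0, -0.1, 1.1]
grip_width: 0.0481
grasp_force: 3.0
time_s: 48.62
tool_pos: [0.5828, -0.3127, 0.0971]
tool_rot: [180.0, -0.0, 97.6]
force: [0.8, -0.3, 1.6]
grip_width: 0.0479
grasp_force: 3.0
time_s: 49.53
tool_pos: [0.5844, -0.3147, 0.2129]
tool_rot: [179.6, 0.2, 97.6]
force: [0.4, -1.0, 0.9]
grip_width: 0.061
grasp_force: 0.0
scene (array([ 656.9, -214.8]), array([48.3, 49.9]), 71.2, 374) slope [0.006 0.003 0.109]
side (array([ 654. , -211.6]), array([53.2, 50.6]), 69.5, 224) slope [ 0.006 -0.022  0.11 ]
scene (array([ 583.7, -301.8]), array([48.1, 47.6]), 7.3, 250) slope [-0.022  0.016  0.109]
side (array([ 580.2, -297.3]), array([47.2, 50.6]), 8.5, 192) slope [ 0.01  -0.022  0.111]
```

```bash
python3 -m jog '[[0,0,0,0,0.158],[0,0,0,0,0.158],[0,0,0,0,0.158],[0,0,0,0,0.158],[0,0,0,0,0.158],[0,0,0,0,0.158],[0,0,0,0,0.158],[0,0,0,0,0.158],[0,0,0,0,0.158],[0,0,0,0,0.158],[0,0,0,0,0.158],[0,0,0,0,0.158]]' 20
python3 -m jog '[[0,0,0,-0.5,0],[0,0,0,0,0]]'
python3 go.py .450,-.009,.22,12
python3 - <<'E'
from meas import *
c=cam('scene'); save(c,'scene8.png')
P,C=merged(c,cam('side')); K=box(P[C.sum(1)<90],(.44,.6),(-.05,.08),(.085,.125)); print(K.mean(0),len(K))
print(env.get_obs()['qpos'])
E
```

```text
time_s: 51.03
tool_pos: [0.5827, -0.3128, 0.2072]
tool_rot: [-180.0, 0.0, 12.0]
force: [0.3, -0.3, 0.5]
grip_width: 0.0008
grasp_force: 0.0
time_s: 51.2
tool_pos: [0.5832, -0.3135, 0.2192]
tool_rot: [179.9, -0.1, 12.5]
force: [-1.0, -0.9, 0.7]
grip_width: 0.0003
grasp_force: 0.0
shift [ -3.21 -16.31  -0.07] turn 0.011
[5.00611339e-01 4.87939298e-04 9.86181287e-02] 59
[-20.01120668  34.51132956  68.01864031  84.86154003 -32.06936229
  82.03656153 -28.71508998]
```

View pics/scene8.png

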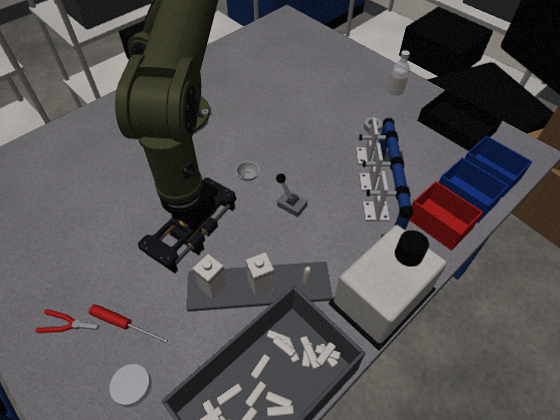

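```bash
python3 -m jog '[[0,0,0,0,-0.155],[0,0,0,0,-0.155],[0,0,0,0,-0.155],[0,0,0,0,-0.155],[0,0,0,0,-0.155],[0,0,0,0,-0.155],[0,0,0,0,-0.155],[0,0,0,0,-0.155],[0,0,0,0,-0.155],[0,0,0,0,-0.155],[0,0,0,0,-0.155],[0,0,0,0,-0.155]]'
python3 -m jog '[[0,0,0,0,-0.13],[0,0,0,0,0]]'
python3 go.py .442,-.012,.22,102 .442,-.012,.1,102; python3 -c "
from h import *
print(env.get_obs()['qpos'])"
```

```text
time_s: 52.3
tool_pos: [0.5826, -0.313, 0.2177]
tool_rot: [180.0, -0.0, 96.5]
force: [0.5, 0.5, -0.5]
grip_width: 0.0003
grasp_force: 0.0
time_s: 52.47
tool_pos: [0.5826, -0.3131, 0.2178]
tool_rot: [180.0, -0.0, 102.1]
force: [0.1, -0.2, 0.1]
grip_width: 0.0005
grasp_force: 0.0
shift [16.2  -3.72 -0.11] turn 0.002
shift [0. 0. 6.] turn 0.0
[ -9.93454365  26.08182687  49.13205676  84.61590376 -19.8926177
  78.32643657  52.41520282]
```

```bash
python3 -m jog '[[0,1,-0.23,0,0],[0,1,-0.23,0,0],[0,1,-0.23,0,0],[0,1,-0.23,0,0],[0,1,-0.23,0,0],[0,1,-0.23,0,0],[0,1,-0.23,0,0],[0,1,-0.23,0,0],[0,1,-0.23,0,0],[0,1,-0.23,0,0],[0,1,-0.23,0,0],[0,1,-0.23,0,0]]'
python3 -m jog '[[0,1,-0.23,0,0],[0,1,-0.23,0,0],[0,1,-0.23,0,0],[0,1,-0.23,0,0],[0,0.2,-0.04,0,0],[0,0,0,0,0],[0,0,0,1,0],[0,0,0,1,0],[0,0,0,1,0],[0,0,0,0,0]]'
python3 go.py .442,-.012,.1,102;  python3 -c "
from h import *
print(env.get_obs()['qpos'])"
```

```text
time_s: 53.47
tool_pos: [0.4788, -0.0887, 0.2176]
tool_rot: [180.0, -0.0, 101.7]
force: [-0.5, -0.3, -0.0]
grip_width: 0.0006
grasp_force: 0.0
time_s: 54.3
tool_pos: [0.4412, -0.013, 0.1545]
tool_rot: [-179.7, 0.1, 101.7]
force: [-0.5, -1.2, 0.2]
grip_width: 0.0006
grasp_force: 0.0
shift [0.05 0.06 2.72] turn -0.007
[-42.57030741  -5.85806009  39.17239354 118.51741387   4.14483441
  66.41106172   6.45770281]
```

```bash
python3 -m jog '[[0,0,0,1,0],[0,0,0,1,0],[0,0,0,0.75,0],[0,0,0,0,0],[0,0,0.5,0,0],[0,0,0.5,0,0],[0,0,0.5,0,0],[0,0,0.5,0,0],[0,0,0.5,0,0],[0,0,0.5,0,0],[0,0,0.5,0,0]]'
python3 -m jog '[[0,0,0.5,0,0],[0,0,0.3,0,0],[0,0,0,0,0]]'
python3 -m jog '[[0,0,0.3,0,0],[0,0,0,0,0]]'
```

```text
time_s: 55.22
tool_pos: [0.5132, 0.0027, 0.1043]
tool_rot: [179.9, 0.0, 101.8]
force: [-1.4, 0.9, 0.8]
grip_width: 0.0007
grasp_force: 0.5
time_s: 55.47
tool_pos: [0.5294, 0.0065, 0.1035]
tool_rot: [179.9, 0.1, 101.9]
force: [-0.2, -0.6, -0.5]
grip_width: 0.0005
grasp_force: 0.0
time_s: 55.63
tool_pos: [0.534, 0.0078, 0.1028]
tool_rot: [180.0, 0.0, 101.9]
force: [-0.3, 0.2, -0.6]
grip_width: 0.0006
grasp_force: 0.0
```

```bash
python3 -m jog '[[0,0,0.3,0,0],[0,0,0.3,0,0],[0,0,0,0,0]]'
python3 -m jog '[[0,0,0.3,0,0],[0,0,0,0,0]]'
python3 - <<'E'
from meas import *
P,C=merged('scene','side'); K=box(P[C.sum(1)<90],(.44,.62),(-.05,.08),(.085,.125)); print(np.percentile(K,[5,50,95],axis=0).round(3),len(K))
E
```

```text
time_s: 55.88
tool_pos: [0.5461, 0.0106, 0.1026]
tool_rot: [180.0, 0.0, 101.9]
force: [-0.6, 0.1, 0.3]
grip_width: 0.0001
grasp_force: 0.0
time_s: 56.05
tool_pos: [0.5488, 0.0108, 0.102]
tool_rot: [-179.6, -0.0, 101.9]
force: [-7.8, -0.7, 4.5]
grip_width: 0.0005
grasp_force: 3.6
[[ 0.548 -0.004  0.09 ]
 [ 0.563  0.009  0.099]
 [ 0.582  0.023  0.115]] 128
```

```bash
python3 -m jog '[[0,0,0.2,0,0],[0,0,0.1,0,0],[0,0,0,0,0]]'
python3 -m jog '[[0,0,-0.5,0,0],[0,0,-1,0,0],[0,0,-1,0,0],[0,0,-1,0,0],[0,0,0,-1,0],[0,0,0,-1,0],[0,0,0,-1,0],[0,0,0,-1,0],[0,0,0,-1,0],[0,0,0,-1,0],[0,0,0,0,0],[0,0,0,0,0]]'
python3 - <<'E'
from meas import *
s=cam('scene');d=cam('side');save(s,'scene9.png'); P,C=merged(s,d); K=box(P[C.sum(1)<90],(.44,.62),(-.05,.08),(.085,.125)); print(np.percentile(K,[5,50,95],axis=0).round(3),len(K))
E
python3 stand.py .6535 -.216; python3 stand.py .582 -.3046
```

```text
time_s: 56.4
tool_pos: [0.5494, 0.0109, 0.1014]
tool_rot: [-179.0, -0.2, 101.8]
force: [-21.9, -2.7, 15.2]
grip_width: 0.0006
grasp_force: 10.6
time_s: 57.4
tool_pos: [0.4894, -0.0016, 0.2237]
tool_rot: [179.8, -0.0, 101.9]
force: [0.1, -0.4, -0.2]
grip_width: 0.0006
grasp_force: 0.0
[[0.565 0.008 0.092]
 [0.575 0.015 0.099]
 [0.582 0.026 0.103]] 65
scene (array([ 656.6, -214.6]), array([48.1, 50.8]), 71.2, 372) slope [ 0.    -0.009  0.109]
side (array([ 653.8, -211.9]), array([55. , 52.4]), 71.7, 223) slope [-0.01  -0.015  0.11 ]
scene (array([ 583.1, -302.2]), array([51.1, 49. ]), 6.7, 387) slope [0.01  0.003 0.109]
side (array([ 580.4, -298.5]), array([47.3, 54.2]), 9.0, 185) slope [ 0.    -0.017  0.11 ]
```

View pics/scene9.png

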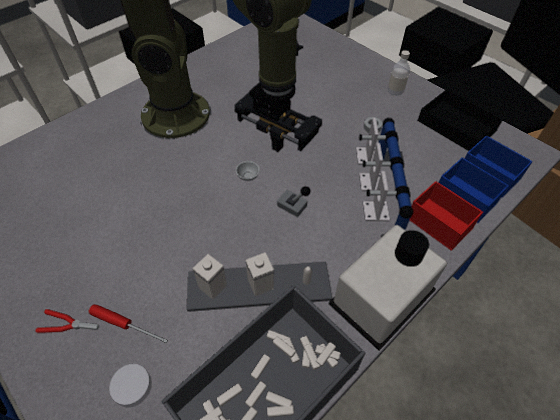

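The lever knob at (305,190) is back where it started (on). The housings stand at (208,272) and (260,268), the three brackets hang at x≈375, and the arm is clear of everything.

```bash
python3 -c "
from cell import env
print(env.sign_off())"
```

```text
the job is handed in; nothing more can be done
None
```

I stopped the blower, hung all three brackets on the rail pegs, stood both housings mouth down on drying pegs, started the blower again and handed the job in after about 57 s; the hand-in returned no verdict.

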